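# Tighten the recessed gearbox plug with the hex key

### The job

Take the T-handled hex key out of its stand, lower it into the deep hole on top of the gearbox and turn it gently until it drops fully home in the hidden hexagon socket of the plug, never forcing it down. Then tighten the plug clockwise until it comes up against its stop, draw the key out and stand it back upright, fully home, in its stand; leave the cardboard tray, the blue tape and the wood block where they are.

Things in the scene. Friction and masses are not known exactly. Their poses are not given: they have to be found in the camera images.
- hex_key: T-handled hex key, loose, 200 to 390 g, upright in its stand. Origin: centre of the flat lower end of its bit; z up to the handle, x along the handle bar. Bit: steel hexagon, 24 mm across flats (27.7 across corners), z = 0 to 46 mm, flats facing along x and every 60 degrees. Neck 15 mm round up to z = 75 mm. Total height 95 mm.
- handle (a point): Centre of the key's red handle bar, 85 mm above the key's tip; axes as the key's. The bar is 88 mm long along x, 20 mm wide along y, 20 mm high. Grip it across its 20 mm width.
- key_stand: Key stand, fixed: wood foot 64 x 64 x 10 mm with an upright steel tube, 42 mm wide, open at the top. Origin: on the tube's axis at bench level; z up. The tube's bore is 31 mm wide, floor 10 mm and rim 44 mm above the origin; the top 4 mm flare to about 38 mm. The key stands in it with its tip on the floor, at any yaw.
- gearbox: Blue gearbox fixed to the bench: foot 120 x 104 mm, casing 96 x 80 mm and 70 mm high, a round boss on top, a shaft stub on its -x side. Origin: on the axis of the boss's vertical hole, at bench level; z up.
- hole_mouth (a point): Centre of the mouth of the boss's hole, 93 mm above the gearbox's origin. The hole is 29.2 mm wide (its top 4 mm flare to about 36 mm) and 29 mm deep to the plug's face.
- plug_face (a point): Point on the hole's axis level with the plug's flat face, 64 mm above the gearbox's origin; its axes are the gearbox's. In the face is the hexagon socket, 25.4 mm across flats, 14 mm deep: a key fully home has its tip 14 mm below here. The socket's angle is unknown, new each time, unrelated to the gearbox's yaw. Pressing down with over 20 N before it drops is forcing.
- plug (a joint): Turn of the screw plug from its start, rad, clockwise from above. Starts at 0, cannot go below 0, meets its stop at 0.6 (tight). Turns stiffly (0.2 N m), stays where left. The key has about 13 degrees of play in the socket, drops in within 6 degrees of a match (every 60 degrees), and binds when it is drawn out under load: first turn it back about 6 degrees, within the play.
- kraft_tray: Small open brown cardboard tray, 66 x 130 x 42 mm, loose; origin at the centre of its underside. To be left alone.
- blue_tape: Roll of blue tape lying flat, 84 mm wide, 19 mm high, loose; origin at the centre of its underside. To be left alone.
- wood_block: Wood block 40 x 60 x 20 mm, loose; origin at the centre of its underside. To be left alone.
Things that resemble listed ones, but are neither listed nor needed, are in the scene too. There is more than one size of the hex_key; the one meant has the size given above. Of the things that look like the key_stand, the larger one is meant.

How it is judged:
On the way, in this order (a step that is already met when the one before it is completed fails the run):
1. the key has dropped fully home in the plug's socket, before the plug has been tightened (turned less than 0.2 rad) (z of hex_key in the frame of gearbox below 0.0535 m and horizontal distance between hex_key and gearbox below 0.004 m and angle between hex_key's own z axis and vertical below 0.12 rad and value of joint plug below 0.2 rad), for 0.2 s.
2. the plug has been turned clockwise up to its stop (value of joint plug above 0.57 rad and z of hex_key in the frame of gearbox below 0.0535 m and horizontal distance between hex_key and gearbox below 0.004 m and angle between hex_key's own z axis and vertical below 0.12 rad), for 0.2 s.
At the end, for the whole second after the job is handed in: The plug is tight against its stop (0.5 rad or more of 0.6) and the key stands upright (within 0.14 rad), at rest, in its stand: its tip within 5 mm of the tube's axis and at most 4 mm above the tube's floor (value of joint plug above 0.5 rad and horizontal distance between hex_key and key_stand below 0.005 m and z of hex_key in the frame of key_stand below 0.014 m and angle between hex_key's own z axis and vertical below 0.14 rad and linear speed of hex_key below 0.02 m/s); the robot touches nothing.
It fails at once if the key is forced against the plug while it is not yet fully home (more than 80 N between them in all, wedging included) (contact force between hex_key and screw_plug above 80 N and z of hex_key in the frame of gearbox above 0.0535 m and value of joint plug below 0.2 rad).
It fails at once if the cardboard tray, the blue tape or the wood block is moved more than 20 mm or toppled (distance of any of kraft_tray, blue_tape, wood_block from where it was at the start of the episode above 0.02 m or angle between any of kraft_tray, blue_tape, wood_block's own z axis and vertical above 0.5 rad).
It also fails if it takes over 72 s, if anything falls off the work surface, if the arm or the gripper's body presses on something with over 40 N, if the wrist force passes 120 N, or if a joint passes its speed limit or range.

### The arm

A 7-joint arm with a two-finger parallel gripper is mounted at the origin on a cart in front of the work surface, level with it; the furniture and walls round the work are solid. World frame = base frame: x ahead of the robot, y to its left, z up, the work surface at z = 0. Lengths are in m, angles in rad, forces in N, time in s.
With the tool pointing down it reaches from about 0.425 to 0.925 m from the base axis. Payload 6.8 kg.
Tool frame: the origin (TCP) lies at the very end of the fingers, on their centre line; the grasp point (between the pads) lies 19 mm behind it; y points along the fingers, z is the direction in which the jaws open and shut, and the axes are right-handed (so a half turn about y gives the same grasp; the last joint's range is limited). The gripper opens to 88 mm and grips with 3 to 60 N. Pads are 20 mm wide; open, the fingers measure 115 mm over their backs; the gripper's body (75 mm by 178 mm) begins 61 mm behind the grasp point.
Start: joints at [1.025, 0.477, 0.022, 1.555, -0.011, 1.109, -0.083], TCP at [0.286, -0.611, 0.223] pointing down, gripper open.
Joint ranges: [-2.96, 2.96], [-0.34, 2.1], [-1.41, 1.46], [0.24, 2.44], [-1.37, 4.51], [0.17, 1.92], [-2.96, 2.96]. Speed limits (rad/s): [2.39, 2.39, 3.14, 3.14, 3.14, 3.14, 3.14].

### API

Orientations are given as a rotation vector (axis times angle).
In Python, from cell import r, camera, calibration gives the robot as it stands.
- The arm moves only by the tool arm_command, never from a script. Its argument "increments" is a list of rows, each an object of numbers: "ax", "ay", "az": the turn, a rotation vector about the tool's x, y, z in rad; "tx", "ty", "tz": the shift along the tool's x, y, z in mm; "fingers": the finger opening in mm, from 0 to 87.8. A call has 1 to 20 rows; each row is the pose to reach, as a shift and turn from the pose commanded when the call began, along the tool's axes at that moment; what a row does not reach only later rows make up. A row lasts 1/8 s, in which the tool goes at most 62.5 mm and 10.7 degrees, less where a joint would pass 70% of its speed; a pose out of reach is approached as far as the arm can. A call with a gripper value outside its range is refused whole. The fingers move at their own pace and stop on an object; "force" is the grip in N (left out, the last holds). Time passes only in rows, so rows that repeat a pose let the fingers close. It gives the time, the measured TCP pose, the force and the opening at its end, in the units of the state.
- r.read_state(): the state, without advancing time (a new reading comes with each control period).
- camera(name): name is "scene" or "top"; returns (picture, depth): 384x512x3 uint8, red, green, blue; 384x512 float32, m along the optical axis (not along the pixel's ray), 0 where there is no reading.
- calibration(name): a dict with "vfov" (degrees; the focal length in pixels is half the picture's height over the tangent of half this angle, whatever the lens; pixels are square), "cx", "cy" (the principal point, pixels), "cam_to_world" (4x4, takes a point from camera to world coordinates). Camera axes: x right, y down, z forward; pixel columns grow to the right and rows downward; lengths in m; the calibration is good to about 2 mm. A picture is of the moment at which its call begins. calibration takes no time and is no camera call.
- r.hand_in(): hands the job in, once; it reports no verdict.
The state is a dict: "clock": time; "joint_pos": joint angles; "qd": joint speeds; "joint_torque": joint torques, N m; "eef_pos": TCP position; "orientation": TCP orientation; "contact_force": force on the tool from outside, world axes, zero at the start; "ft_torque": the same for the moment, N m; "gripper_width": finger opening in m.
Only numpy, scipy, OpenCV 4.12 (cv2) and the standard library are available. Lean on these libraries where they do the work, as an engineer would, in place of code of your own. Each camera call takes 0.05 s, during which the arm holds its last target.

## Working session

There is one attempt and no reset: what is moved stays moved. The work goes in short steps, Python scripts to look and compute and a tool call to move; the robot and the scene stay as the last step left them, time stands still between calls to the robot, and variables do not carry over. Pictures are saved under pics/ and viewed, and the job is handed in when it is done.

Besides the shell and the picture viewer there is one more tool, called after "Emit:" as name(argument=value, ...), one argument or row to a line, values as JSON. arm_command: Moves the arm, as the interface text tells. Its arguments: {"type":"object","properties":{"increments":{"type":"array"},"force":{"type":"number"}},"required":["increments"]}

```bash
ls; mkdir -p pics
python3 - <<'E'
from cell import r,camera,calibration
import cv2,numpy as np
print(r.read_state())
for n in("scene","top"):
    p,d=camera(n); cv2.imwrite(f"pics/{n}0.png",p[:,:,::-1]); np.savez(f"pics/{n}0.npz",p=p,d=d); print(n,calibration(n))
E
```

```text
pics
{'clock': 0.0, 'joint_pos': array([ 1.02493748,  0.47778268,  0.02235616,  1.55640476, -0.01145615,
        1.10930169, -0.08312117]), 'qd': array([-5.97226448e-04,  8.35809571e-05, -7.64294692e-04,  6.52064338e-04,
       -1.95674108e-04, -7.25319539e-04,  2.25064193e-03]), 'joint_torque': array([ 9.45448119e-04, -5.82854640e+01,  1.53562009e+00, -2.72609210e+01,
       -5.42852317e-02,  1.69742201e-02,  9.49699233e-05]), 'eef_pos': array([ 0.28585979, -0.61083956,  0.22171346]), 'orientation': array([-0.44085534,  1.9810251 , -1.97762057]), 'contact_force': array([ 0.33512773,  0.01497855, -0.14094114]), 'ft_torque': array([-0.0371417 , -0.01579948, -0.03095505]), 'gripper_width': 0.08779470327070348}
scene {'vfov': 55.729855636413276, 'cx': 255.01803839264062, 'cy': 190.9755646277402, 'cam_to_world': array([[-0.70464409, -0.36257692,  0.60993007,  0.05331224],
       [-0.70955888,  0.36212753, -0.60447485,  0.17038361],
       [-0.00170384, -0.85872093, -0.5124407 ,  0.52864996],
       [ 0.        ,  0.        ,  0.        ,  1.        ]])}
top {'vfov': 49.84482217098249, 'cx': 248.82856959131894, 'cy': 186.52945452632497, 'cam_to_world': array([[-0.00972125, -0.99128162,  0.13140108,  0.45515905],
       [-0.99973792,  0.00691115, -0.02182483, -0.33060846],
       [ 0.02072642, -0.13157881, -0.99108901,  0.9905343 ],
       [ 0.        ,  0.        ,  0.        ,  1.        ]])}
```

View pics/scene0.png

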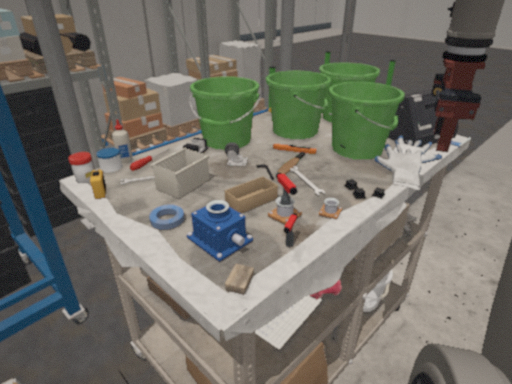

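View pics/top0.png

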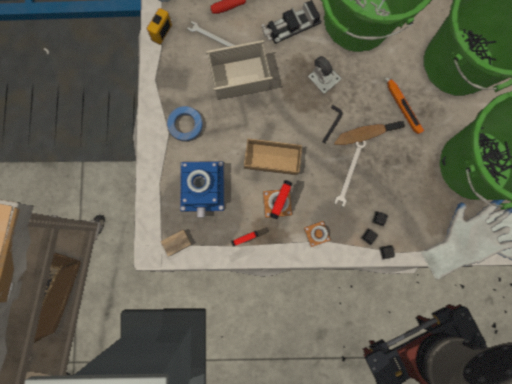

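The top view shows the gearbox at (200,182), the key standing at (280,198), a smaller empty stand at (317,233), the tape at (185,123), the tray at (273,157) and the block at (178,241). In the scene view the key is at (287,185). Next I'll measure them.

```bash
cat > h.py <<'E'
import numpy as np,cv2
from cell import r,camera,calibration
def K(c): 
    f=192/np.tan(np.radians(c['vfov'])/2); return f,c['cx'],c['cy']
def pts(d,c):
    f,cx,cy=K(c); v,u=np.mgrid[:384,:512]
    P=np.stack([(u-cx)/f*d,(v-cy)/f*d,d],-1); T=c['cam_to_world']
    return P@T[:3,:3].T+T[:3,3]
def ray(uv,c,z):
    f,cx,cy=K(c);T=c['cam_to_world']
    uv=np.atleast_2d(uv); D=np.c_[(uv[:,0]-cx)/f,(uv[:,1]-cy)/f,np.ones(len(uv))]@T[:3,:3].T
    s=(z-T[2,3])/D[:,2]; return T[:3,3]+D*s[:,None]
def proj(P,c):
    f,cx,cy=K(c);T=c['cam_to_world']
    q=(np.atleast_2d(P)-T[:3,3])@T[:3,:3]; return np.c_[f*q[:,0]/q[:,2]+cx,f*q[:,1]/q[:,2]+cy]
E
python3 - <<'E'
from h import *
for n,(x0,y0,x1,y1) in {"top":(155,95,345,255),"scene":(140,130,350,290)}.items():
    z=np.load(f"pics/{n}0.npz");p,d=z['p'],z['d'];c=calibration(n)
    cv2.imwrite(f"pics/{n}0z.png",cv2.resize(p[y0:y1,x0:x1,::-1],None,fx=3.8,fy=3.7,interpolation=cv2.INTER_CUBIC)[:600,:800])
    W=pts(d,c); hsv=cv2.cvtColor(p,cv2.COLOR_RGB2HSV)
    red=(((hsv[...,0]<6)|(hsv[...,0]>174))&(hsv[...,1]>150)&(hsv[...,2]>60)).astype(np.uint8)
    k,l,s,ce=cv2.connectedComponentsWithStats(red)
    for i in range(1,k):
        if s[i,4]>40:
            m=l==i; w=W[m&(d>0)]
            (cc,wh,a)=cv2.minAreaRect(np.argwhere(m)[:,::-1].astype(np.float32))
            print(n,i,s[i],ce[i].round(1),"med",np.median(w,0).round(3),"z95",np.percentile(w[:,2],[50,95]).round(3),cc,wh,a)
E
```

```text
top 1 [211   0  35  13 281] [225.5   5.1] med [ 1.043 -0.297  0.024] z95 [0.024 0.029] (227.75001525878906, 3.7499895095825195) (10.751744270324707, 35.10127639770508) 71.56504821777344
top 2 [272 183  19  33 287] [280.7 198.9] med [ 0.545 -0.419  0.104] z95 [0.104 0.107] (280.57806396484375, 198.99755859375) (9.42880916595459, 32.75638198852539) 24.775142669677734
top 3 [233 232  23  13 141] [244.5 238.2] med [ 0.462 -0.341  0.067] z95 [0.067 0.07 ] (244.2069091796875, 238.48275756835938) (6.302709579467773, 23.372547149658203) 66.80140686035156
scene 27 [ 69 152  22  13 207] [ 79.4 158.1] med [ 1.075 -0.137  0.079] z95 [0.079 0.081] (79.30999755859375, 158.1699981689453) (10.60660171508789, 21.496047973632812) 81.8698959350586
scene 28 [131 157  20  13 123] [140. 163.] med [ 1.032 -0.29   0.021] z95 [0.021 0.029] (140.6000213623047, 162.70001220703125) (6.260990142822266, 21.913463592529297) 63.43495178222656
scene 29 [277 173  18  20 173] [285.2 182.1] med [ 0.539 -0.414  0.105] z95 [0.105 0.107] (284.59503173828125, 182.0045166015625) (20.718320846557617, 9.888288497924805) 47.72631072998047
scene 30 [285 214  12  17 100] [290.6 221.5] med [ 0.455 -0.336  0.068] z95 [0.068 0.07 ] (291.076904296875, 221.38461303710938) (7.21110200881958, 16.641006469726562) 33.690067291259766
```

```bash
ls pics
```

```text
scene0.npz
scene0.png
scene0z.png
top0.npz
top0.png
top0z.png
```

View pics/scene0z.png

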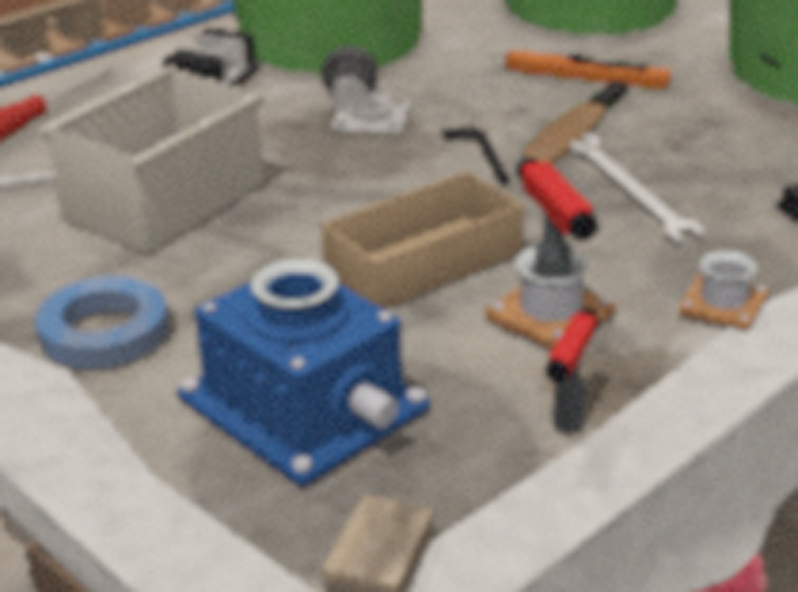

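View pics/top0z.png

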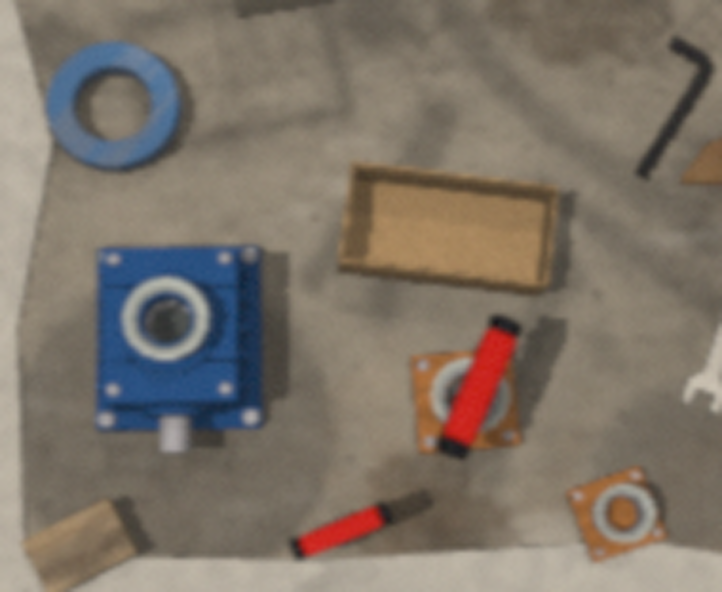

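Run:
```python
from h import *
for n in("top","scene"):
    z=np.load(f"pics/{n}0.npz");p,d=z['p'],z['d'];c=calibration(n);W=pts(d,c)
    hsv=cv2.cvtColor(p,cv2.COLOR_RGB2HSV)
    m=(d>0)&(np.hypot(W[...,0]-.54,W[...,1]+.417)<.08)
    b=m&(W[...,2]>.088); 
    R=cv2.minAreaRect(np.array(W[b][:,:2]*1000,np.float32)); print(n,"bar",b.sum(),R, "z",np.percentile(W[b][:,2],[5,50,95]).round(4))
    # image-based outline of bar -> plane
    cnt=np.argwhere(b)[:,::-1]
    zz=ray(cnt,c,.105 if n=="top" else .098); print("  bar by ray",cv2.minAreaRect(np.array(zz[:,:2]*1000,np.float32)))
    # gearbox ring
    g=(d>0)&(hsv[...,1]<70)&(hsv[...,2]>120)&(abs(W[...,2]-.093)<.006)&(np.hypot(W[...,0]-.57,W[...,1]+.26)<.08)
    q=W[g]; print("  ring n",len(q),q.mean(0).round(4),q.min(0).round(4),q.max(0).round(4))
    if g.sum()>20:
        cn,_=cv2.findContours(g.astype(np.uint8),cv2.RETR_EXTERNAL,cv2.CHAIN_APPROX_NONE); cn=max(cn,key=len)[:,0]
        e=cv2.fitEllipse(cn); print("  outer",e,ray([e[0]],c,.093).round(4))
        xy=np.array(ray(cn,c,.093)[:,:2]*1000,np.float32);A=np.c_[2*xy,np.ones(len(xy))];s=np.linalg.lstsq(A,(xy**2).sum(1),rcond=None)[0];print("  circ",s[:2],np.sqrt(s[2]+s[0]**2+s[1]**2))
    # foot
    o=m&(abs(W[...,2]-.010)<.006)&(hsv[...,0]<16)&(hsv[...,1]>110)
    xy=np.array(ray(np.argwhere(o)[:,::-1],c,.010)[:,:2]*1000,np.float32)
    print("  foot",o.sum(),cv2.minAreaRect(xy))
    # tube rim
    t=m&(hsv[...,1]<80)&(abs(W[...,2]-.043)<.005)
    print("  rim",t.sum(),W[t].mean(0).round(4),W[t].min(0).round(4),W[t].max(0).round(4))
    xy=W[t][:,:2]*1000
    if len(xy)>10:
        A=np.c_[2*xy,np.ones(len(xy))];s=np.linalg.lstsq(A,(xy**2).sum(1),rcond=None)[0];print("  circ",s[:2],np.sqrt(s[2]+s[0]**2+s[1]**2))
```

```text
top bar 372 ((545.6615600585938, -418.284912109375), (19.93175506591797, 87.74205017089844), 65.87653350830078) z [0.0995 0.1037 0.1066]
  bar by ray ((544.999755859375, -417.7119140625), (20.201217651367188, 87.99583435058594), 66.11747741699219)
  ring n 209 [ 0.5893 -0.238   0.0916] [ 0.5648 -0.2611  0.0872] [ 0.6118 -0.2148  0.0964]
  outer ((197.71240234375, 180.50379943847656), (21.115375518798828, 21.474239349365234), 38.11668395996094) [[ 0.5882 -0.2385  0.093 ]]
  circ [ 588.33054984 -238.54000181] 23.393544229483133
  foot 211 ((545.4766845703125, -418.8901672363281), (63.43877410888672, 62.77070617675781), 4.600182056427002)
  rim 92 [ 0.5473 -0.4165  0.0424] [ 0.5257 -0.442   0.0381] [ 0.5676 -0.3954  0.0466]
  circ [ 545.89982821 -419.0259228 ] 20.13096055769779
scene bar 256 ((541.6432495117188, -420.2698974609375), (21.334823608398438, 89.95645141601562), 66.80159759521484) z [0.0915 0.1045 0.1071]
  bar by ray ((541.6040649414062, -419.9306640625), (30.868284225463867, 111.13936614990234), 67.03883361816406)
  ring n 162 [ 0.5861 -0.2422  0.0926] [ 0.5604 -0.2647  0.0874] [ 0.6092 -0.2168  0.0955]
  outer ((217.5583038330078, 206.00379943847656), (12.447484970092773, 21.671903610229492), 85.90987396240234) [[ 0.5842 -0.2402  0.093 ]]
  circ [ 584.73175149 -240.64386565] 24.37877276098151
  foot 109 ((538.4363403320312, -415.34857177734375), (63.284976959228516, 64.48387908935547), 5.644484519958496)
  rim 114 [ 0.5383 -0.416   0.0432] [ 0.5199 -0.4428  0.0382] [ 0.6164 -0.3979  0.048 ]
  circ [ 551.1241287  -423.22816212] 23.88505750920298
```

```bash
cat >> h.py <<'E'
from scipy.spatial.transform import Rotation as Ro
def plan(target,jaw_deg=None,s=None):
    """shift in tool axes (mm) and rotvec in tool axes for vertical tool with jaw dir at jaw_deg"""
    s=s or r.read_state(); R=Ro.from_rotvec(s['orientation']).as_matrix()
    t=R.T@(np.array(target)-s['eef_pos'])*1000
    a=np.degrees(np.arctan2(R[1,2],R[0,2]))
    if jaw_deg is None: jaw_deg=a
    j=(jaw_deg-a+90)%180-90+a; j=np.radians(j)
    zt=np.array([np.cos(j),np.sin(j),0]);yt=np.array([0,0,-1.]);xt=np.cross(yt,zt)
    G=np.c_[xt,yt,zt]; w=Ro.from_matrix(R.T@G).as_rotvec()
    print("jaw now",a.round(2),"goal",np.degrees(j).round(2),"t",t.round(2),"w",w.round(4),"tilt tool y",R[:,1].round(4))
def st():
    s=r.read_state();R=Ro.from_rotvec(s['orientation']).as_matrix()
    print("t",round(s['clock'],2),"p",(s['eef_pos']*1000).round(2),"jaw",np.degrees(np.arctan2(R[1,2],R[0,2])).round(2),"y",R[:,1].round(4),"F",s['contact_force'].round(2),"M",s['ft_torque'].round(3),"w",round(s['gripper_width']*1000,2),"q",s['joint_pos'].round(3))
E
python3 - <<'E'
from h import *
st(); plan([.5435,-.4192,.19],66.4)
E
```

```text
t 0.1 p [ 285.92 -610.86  221.79] jaw -64.92 y [-8.0e-04  1.4e-03 -1.0e+00] F [-0.37 -0.28  0.33] M [0.009 0.006 0.009] w 87.84 q [ 1.025  0.478  0.022  1.556 -0.011  1.109 -0.083]
jaw now -64.92 goal -113.6 t [-314.55   31.84  -64.33] w [1.500e-03 8.497e-01 8.000e-04] tilt tool y [-8.0e-04  1.4e-03 -1.0e+00]
```

Emit:
arm_command(
  increments=[
    {"tx":-40,"ty":4,"tz":-8,"ay":0.1},
    {"tx":-80,"ty":8,"tz":-16,"ay":0.2},
    {"tx":-120,"ty":12,"tz":-24,"ay":0.32},
    {"tx":-160,"ty":16,"tz":-32,"ay":0.43},
    {"tx":-200,"ty":22,"tz":-41,"ay":0.54},
    {"tx":-240,"ty":32,"tz":-49,"ay":0.65},
    {"tx":-280,"ty":42,"tz":-57,"ay":0.76},
    {"tx":-305,"ty":50,"tz":-62,"ay":0.83},
    {"tx":-314.5,"ty":60,"tz":-64.3,"ay":0.85,"ax":0.0015,"az":0.001},
    {"tx":-314.5,"ty":60,"tz":-64.3,"ay":0.85,"ax":0.0015,"az":0.001},
    {"tx":-314.5,"ty":60,"tz":-64.3,"ay":0.85,"ax":0.0015,"az":0.001},
  ],
)

```text
validation failed for argument at $.in...
```

Run:
```python
from h import *
st(); plan([.5435,-.4192,.076],66.4)
for n in("top","scene"):
    p,d=camera(n); np.savez(f"pics/{n}1.npz",p=p,d=d)
    x0,y0=(180,100) if n=="top" else (200,100)
    cv2.imwrite(f"pics/{n}1z.png",cv2.resize(p[y0:y0+150,x0:x0+200,::-1],None,fx=4,fy=4,interpolation=cv2.INTER_CUBIC))
```

```text
t 0.1 p [ 285.92 -610.86  221.79] jaw -64.92 y [-8.0e-04  1.4e-03 -1.0e+00] F [-0.37 -0.28  0.33] M [0.009 0.006 0.009] w 87.84 q [ 1.025  0.478  0.022  1.556 -0.011  1.109 -0.083]
jaw now -64.92 goal -113.6 t [-314.57  145.84  -64.15] w [1.500e-03 8.497e-01 8.000e-04] tilt tool y [-8.0e-04  1.4e-03 -1.0e+00]
```

View pics/scene1z.png

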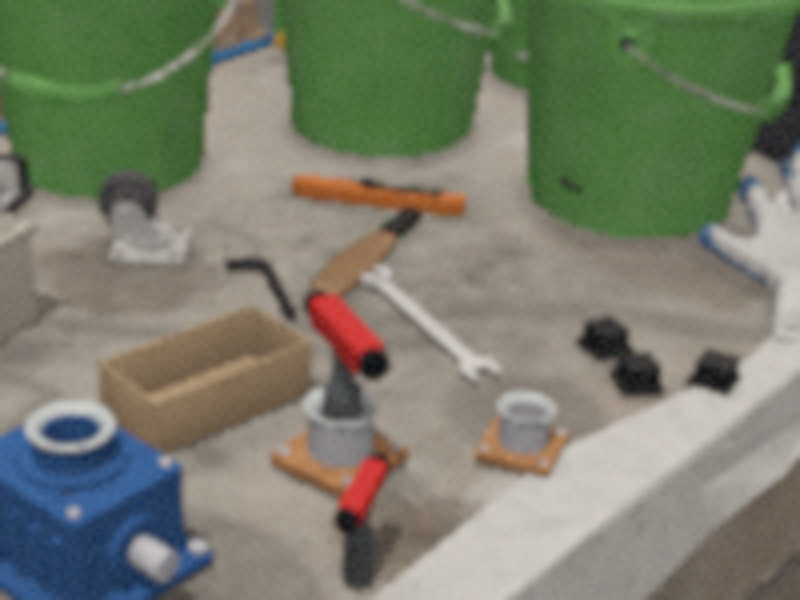

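View pics/top1z.png

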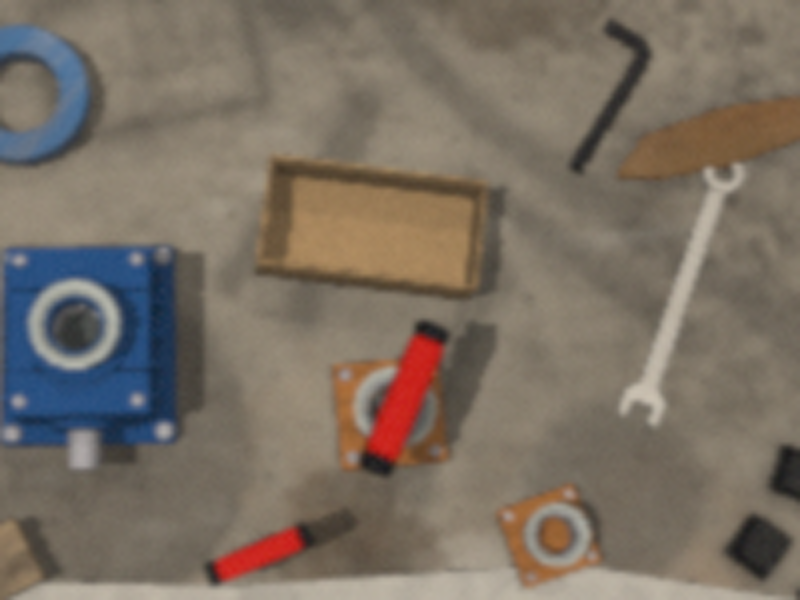

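The move was refused and nothing changed: the pictures match the first ones. I'll send it again with every field filled in.

Emit:
arm_command(
  increments=[
    {"ax":0,"ay":0.1,"az":0,"tx":-40,"ty":4,"tz":-8,"fingers":87},
    {"ax":0,"ay":0.2,"az":0,"tx":-80,"ty":8,"tz":-16,"fingers":87},
    {"ax":0,"ay":0.32,"az":0,"tx":-120,"ty":12,"tz":-24,"fingers":87},
    {"ax":0,"ay":0.43,"az":0,"tx":-160,"ty":16,"tz":-32,"fingers":87},
    {"ax":0,"ay":0.54,"az":0,"tx":-200,"ty":22,"tz":-41,"fingers":87},
    {"ax":0,"ay":0.65,"az":0,"tx":-240,"ty":32,"tz":-49,"fingers":87},
    {"ax":0,"ay":0.76,"az":0,"tx":-280,"ty":42,"tz":-57,"fingers":87},
    {"ax":0,"ay":0.83,"az":0,"tx":-305,"ty":50,"tz":-62,"fingers":87},
    {"ax":0.0015,"ay":0.85,"az":0.001,"tx":-314.5,"ty":60,"tz":-64.3,"fingers":87},
    {"ax":0.0015,"ay":0.85,"az":0.001,"tx":-314.5,"ty":60,"tz":-64.3,"fingers":87},
    {"ax":0.0015,"ay":0.85,"az":0.001,"tx":-314.5,"ty":60,"tz":-64.3,"fingers":87},
  ],
)

```text
clock: 1.58
eef_pos: [0.5423, -0.4214, 0.1629]
orientation: [-0.419, -1.992, 1.996]
contact_force: [-1.0, -0.5, 0.4]
gripper_width: 0.0872
```

Run:
```python
from h import *
st(); plan([.5435,-.4192,.076],66.4)
for n in("top","scene"):
    p,d=camera(n); np.savez(f"pics/{n}2.npz",p=p,d=d)
    x0,y0=(180,100) if n=="top" else (200,100)
    cv2.imwrite(f"pics/{n}2z.png",cv2.resize(p[y0:y0+150,x0:x0+200,::-1],None,fx=4,fy=4,interpolation=cv2.INTER_CUBIC))
```

```text
t 1.57 p [ 542.34 -421.44  162.89] jaw -113.7 y [ 5.0e-04 -2.3e-03 -1.0e+00] F [-1.02 -0.52  0.4 ] M [ 0.07   0.043 -0.04 ] w 87.24 q [ 0.475  0.551  0.136  1.588 -0.082  1.006 -1.349]
jaw now -113.7 goal -113.6 t [-4.000e-02  8.689e+01 -2.680e+00] w [-0.002  -0.0018 -0.0014] tilt tool y [ 5.0e-04 -2.3e-03 -1.0e+00]
```

View pics/scene2z.png

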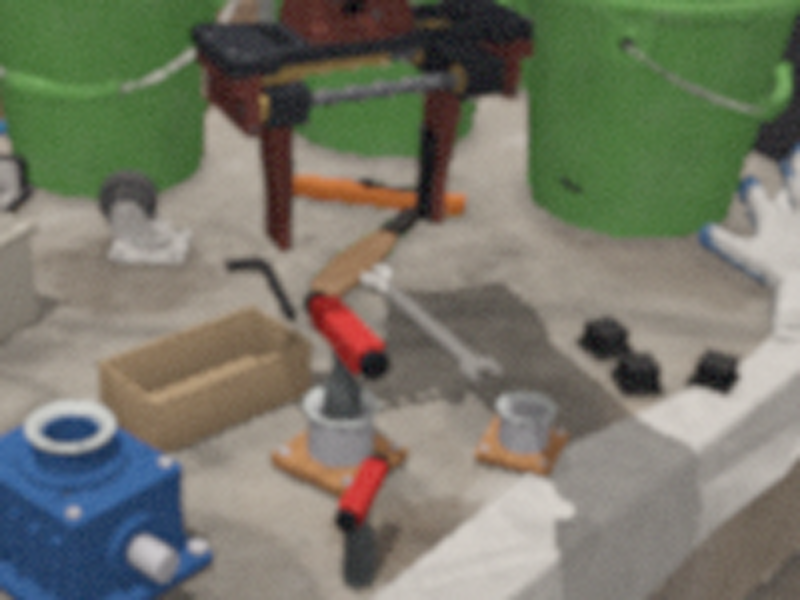

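View pics/top2z.png

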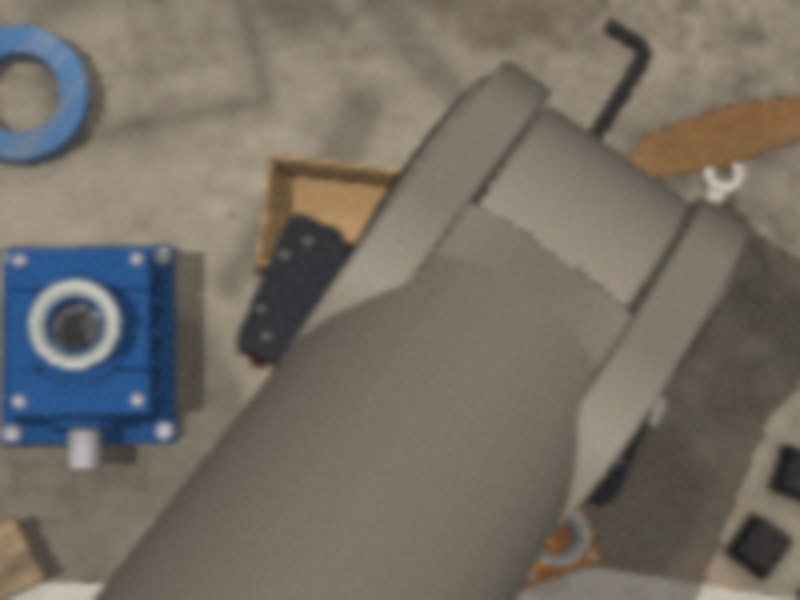

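Run:
```python
from h import *
st();c=calibration("scene")
print(ray([[269.5,161],[308.5,155],[289,158]],c,.163).round(4), proj([.5423,-.4214,.1629],c))
```

```text
t 1.68 p [ 542.65 -421.41  163.26] jaw -113.72 y [ 0.0012 -0.0024 -1.    ] F [ 0.38 -0.35  0.32] M [ 0.069  0.009 -0.039] w 87.43 q [ 0.475  0.551  0.136  1.588 -0.083  1.006 -1.35 ]
[[ 0.5598 -0.3783  0.163 ]
 [ 0.5168 -0.4665  0.163 ]
 [ 0.5387 -0.4217  0.163 ]] [[287.72887017 157.59580227]]
```

Emit:
arm_command(
  increments=[
    {"ax":-0.002,"ay":0,"az":-0.001,"tx":0,"ty":0,"tz":-2,"fingers":87},
    {"ax":-0.002,"ay":0,"az":-0.001,"tx":0,"ty":20,"tz":-2,"fingers":87},
    {"ax":-0.002,"ay":0,"az":-0.001,"tx":0,"ty":40,"tz":-2,"fingers":87},
    {"ax":-0.002,"ay":0,"az":-0.001,"tx":0,"ty":40,"tz":-2,"fingers":87},
    {"ax":-0.002,"ay":0,"az":-0.001,"tx":0,"ty":40,"tz":-2,"fingers":87},
  ],
)

```text
clock: 2.3
eef_pos: [0.5446, -0.418, 0.1223]
orientation: [-0.417, -1.996, 1.993]
contact_force: [0.0, -0.4, 0.3]
gripper_width: 0.0873
```

Run:
```python
from h import *
st(); plan([.5435,-.4192,.076],66.4)
```

```text
t 2.3 p [ 544.6  -418.03  122.35] jaw -113.62 y [ 5.e-04  1.e-03 -1.e+00] F [ 0.01 -0.37  0.25] M [0.118 0.025 0.054] w 87.26 q [ 0.477  0.594  0.127  1.617 -0.09   0.936 -1.347]
jaw now -113.62 goal -113.6 t [ 0.55 46.34  1.56] w [ 0.0011 -0.0003 -0.0001] tilt tool y [ 5.e-04  1.e-03 -1.e+00]
```

Emit:
arm_command(
  increments=[
    {"ax":0,"ay":0,"az":0,"tx":0,"ty":20,"tz":0.5,"fingers":87},
    {"ax":0,"ay":0,"az":0,"tx":0,"ty":38,"tz":0.5,"fingers":87},
    {"ax":0,"ay":0,"az":0,"tx":0,"ty":46.5,"tz":0.5,"fingers":87},
    {"ax":0,"ay":0,"az":0,"tx":0,"ty":46.5,"tz":0.5,"fingers":87},
    {"ax":0,"ay":0,"az":0,"tx":0,"ty":46.5,"tz":0.5,"fingers":60},
  ],
)

```text
clock: 2.92
eef_pos: [0.5447, -0.4187, 0.0765]
orientation: [-0.419, -1.996, 1.994]
contact_force: [0.1, 0.3, 0.8]
gripper_width: 0.08
```

Run:
```python
from h import *
st(); plan([.545,-.4190,.076],66.4)
```

```text
t 2.92 p [ 544.73 -418.71   76.54] jaw -113.62 y [ 1.5e-03  3.0e-04 -1.0e+00] F [0.07 0.27 0.84] M [ 0.072 -0.014  0.028] w 80.0 q [ 0.483  0.647  0.119  1.643 -0.096  0.856 -1.342]
jaw now -113.62 goal -113.6 t [-0.36  0.54  0.16] w [ 0.0009 -0.0004 -0.0012] tilt tool y [ 1.5e-03  3.0e-04 -1.0e+00]
```

Emit:
arm_command(
  force=40,
  increments=[
    {"ax":0,"ay":0,"az":0,"tx":0,"ty":0,"tz":0,"fingers":30},
    {"ax":0,"ay":0,"az":0,"tx":0,"ty":0,"tz":0,"fingers":30},
    {"ax":0,"ay":0,"az":0,"tx":0,"ty":0,"tz":0,"fingers":30},
    {"ax":0,"ay":0,"az":0,"tx":0,"ty":0,"tz":0,"fingers":30},
    {"ax":0,"ay":0,"az":0,"tx":0,"ty":0,"tz":0,"fingers":25},
    {"ax":0,"ay":0,"az":0,"tx":0,"ty":0,"tz":0,"fingers":21},
    {"ax":0,"ay":0,"az":0,"tx":0,"ty":0,"tz":0,"fingers":10},
    {"ax":0,"ay":0,"az":0,"tx":0,"ty":0,"tz":0,"fingers":10},
    {"ax":0,"ay":0,"az":0,"tx":0,"ty":0,"tz":0,"fingers":10},
  ],
)

```text
clock: 4.05
eef_pos: [0.5444, -0.4185, 0.0761]
orientation: [-0.418, -1.996, 1.994]
contact_force: [0.9, -0.0, -0.3]
gripper_width: 0.0196
```

Run:
```python
from h import *
st()
```

```text
t 4.05 p [ 544.39 -418.48   76.13] jaw -113.62 y [ 9.e-04  7.e-04 -1.e+00] F [ 0.88 -0.04 -0.33] M [0.018 0.029 0.008] w 19.56 q [ 0.483  0.648  0.119  1.643 -0.096  0.856 -1.342]
```

Emit:
arm_command(
  increments=[
    {"ax":0,"ay":0,"az":0,"tx":0,"ty":-5,"tz":0,"fingers":10},
    {"ax":0,"ay":0,"az":0,"tx":0,"ty":-15,"tz":0,"fingers":10},
    {"ax":0,"ay":0,"az":0,"tx":0,"ty":-35,"tz":0,"fingers":10},
    {"ax":0,"ay":0,"az":0,"tx":0,"ty":-60,"tz":0,"fingers":10},
    {"ax":0,"ay":0,"az":0,"tx":0,"ty":-85,"tz":0,"fingers":10},
    {"ax":0,"ay":0,"az":0,"tx":0,"ty":-105,"tz":0,"fingers":10},
    {"ax":0,"ay":0,"az":0,"tx":0,"ty":-110,"tz":0,"fingers":10},
    {"ax":0,"ay":0,"az":0,"tx":0,"ty":-110,"tz":0,"fingers":10},
    {"ax":0,"ay":0,"az":0,"tx":0,"ty":-110,"tz":0,"fingers":10},
  ],
)

```text
clock: 5.18
eef_pos: [0.5438, -0.4181, 0.185]
orientation: [-0.416, -1.996, 1.992]
contact_force: [0.2, 0.1, -3.9]
gripper_width: 0.0196
```

Run:
```python
from h import *
st(); plan([.5444+.0431,-.4185+.1797,.195])
p,d=camera("scene"); np.savez("pics/scene3.npz",p=p,d=d)
x0,y0=180,90
cv2.imwrite("pics/scene3z.png",cv2.resize(p[y0:y0+150,x0:x0+200,::-1],None,fx=4,fy=4,interpolation=cv2.INTER_CUBIC))
```

```text
t 5.17 p [ 543.77 -418.06  184.97] jaw -113.61 y [-8.0e-04  1.9e-03 -1.0e+00] F [ 0.18  0.09 -3.9 ] M [ 0.099  0.052 -0.013] w 19.61 q [ 0.47   0.531  0.138  1.568 -0.082  1.05  -1.353]
jaw now -113.61 goal -113.61 t [  31.75   -9.73 -181.78] w [0.0014 0.     0.0015] tilt tool y [-8.0e-04  1.9e-03 -1.0e+00]
```

View pics/scene3z.png

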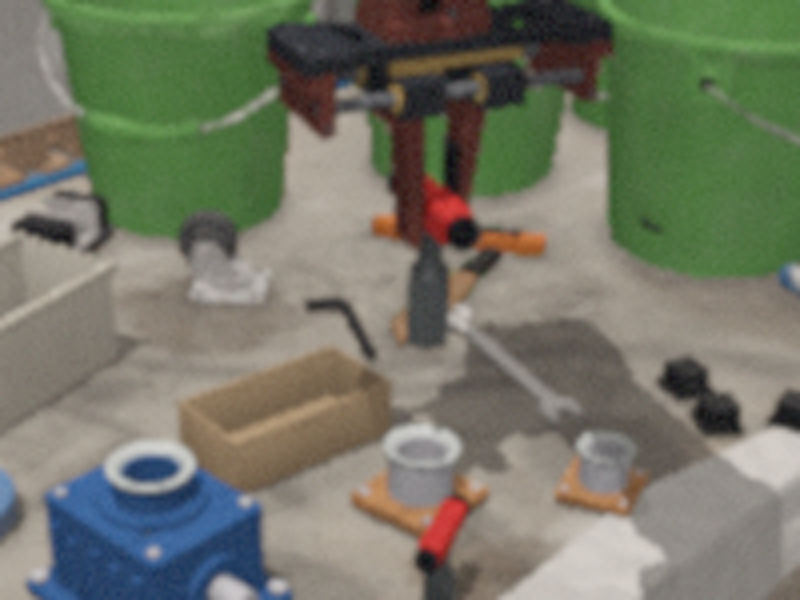

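Emit:
arm_command(
  increments=[
    {"ax":0,"ay":0,"az":0,"tx":2,"ty":-3,"tz":-10,"fingers":10},
    {"ax":0,"ay":0,"az":0,"tx":7,"ty":-6,"tz":-40,"fingers":10},
    {"ax":0,"ay":0,"az":0,"tx":14,"ty":-10,"tz":-80,"fingers":10},
    {"ax":0,"ay":0,"az":0,"tx":21,"ty":-10,"tz":-120,"fingers":10},
    {"ax":0.001,"ay":0,"az":0.001,"tx":27,"ty":-10,"tz":-155,"fingers":10},
    {"ax":0.001,"ay":0,"az":0.001,"tx":30,"ty":-10,"tz":-175,"fingers":10},
    {"ax":0.001,"ay":0,"az":0.001,"tx":31.7,"ty":-10,"tz":-181.5,"fingers":10},
    {"ax":0.001,"ay":0,"az":0.001,"tx":31.7,"ty":-10,"tz":-181.5,"fingers":10},
    {"ax":0.001,"ay":0,"az":0.001,"tx":31.7,"ty":-10,"tz":-181.5,"fingers":10},
    {"ax":0.001,"ay":0,"az":0.001,"tx":31.7,"ty":-10,"tz":-181.5,"fingers":10},
  ],
)

```text
clock: 6.48
eef_pos: [0.5876, -0.241, 0.1963]
orientation: [-0.42, -1.993, 1.995]
contact_force: [-0.5, -1.4, -2.8]
gripper_width: 0.0195
```

Run:
```python
from h import *
st(); plan([.5444+.0431,-.4185+.1797,.195])
p,d=camera("scene"); np.savez("pics/scene4.npz",p=p,d=d)
x0,y0=170,110
cv2.imwrite("pics/scene4z.png",cv2.resize(p[y0:y0+150,x0:x0+150,::-1],(600,600),interpolation=cv2.INTER_CUBIC))
p,d=camera("top"); cv2.imwrite("pics/top4.png",p[:,:,::-1])
```

```text
t 6.47 p [ 587.55 -240.97  196.31] jaw -113.73 y [ 0.0012 -0.0011 -1.    ] F [-0.52 -1.43 -2.81] M [ 0.076  0.057 -0.002] w 19.54 q [ 0.215  0.435  0.102  1.69  -0.05   1.017 -1.651]
jaw now -113.73 goal -113.73 t [ 0.92  1.3  -1.97] w [-0.0005  0.     -0.0016] tilt tool y [ 0.0012 -0.0011 -1.    ]
```

View pics/scene4z.png

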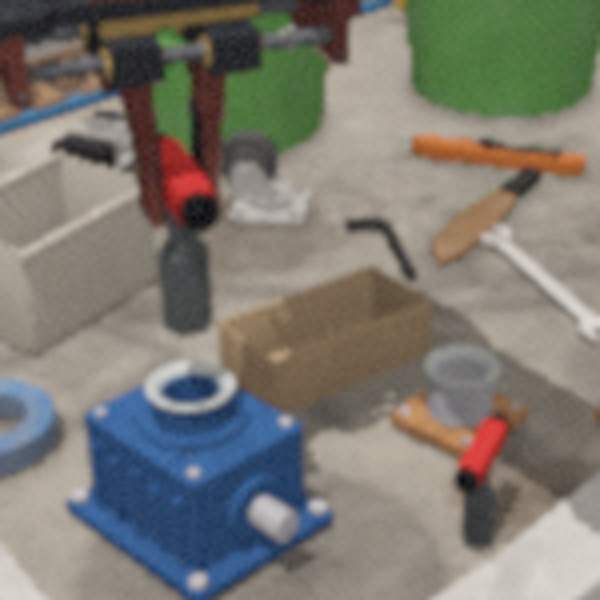

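View pics/top4.png

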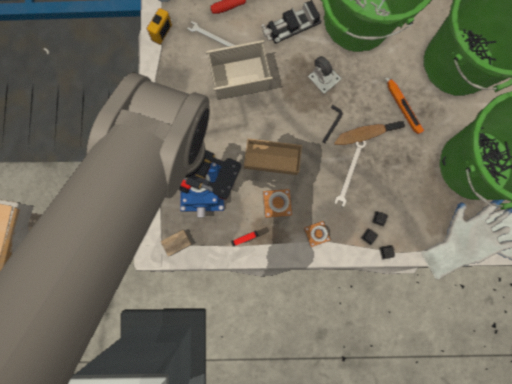

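Run:
```python
from h import *
z=np.load("pics/scene4.npz");p,d=z['p'].astype(int),z['d'];c=calibration("scene");W=pts(d,c)
# bit by depth: points near hole axis, z .125-.175
m=(d>0)&(np.hypot(W[...,0]-.584,W[...,1]+.2405)<.03)&(W[...,2]>.12)&(W[...,2]<.168)&(p.max(2)<130)
k,l,s,ce=cv2.connectedComponentsWithStats(m.astype(np.uint8)); i=1+s[1:,4].argmax();m=l==i
print(s[i])
for v in range(s[i][1],s[i][1]+s[i][3],2):
    u=np.where(m[v])[0]; print(v,u.min(),u.max(),(u.min()+u.max())/2,W[v,u][:,2].mean().round(3))
for zz in(.128,.130,.134,.15,.17): print(zz,proj([.5842,-.2402,zz],c),proj([.5847,-.2406,zz],c))
gray=p.sum(2)//3
for v in(180,184,188,190,191,192,193,194): print(v,gray[v,204:230])
```

```text
[210 176  13  18 184]
176 222 222 222.0 0.166
178 210 222 216.0 0.166
180 210 222 216.0 0.161
182 211 222 216.5 0.157
184 211 222 216.5 0.152
186 211 222 216.5 0.147
188 211 222 216.5 0.142
190 211 222 216.5 0.138
192 213 221 217.0 0.134
0.128 [[216.6737021  192.31889886]] [[216.66867398 192.16568637]]
0.13 [[216.62148366 191.5172084 ]] [[216.61648566 191.36435802]]
0.134 [[216.51663203 189.90746005]] [[216.51169481 189.75534128]]
0.15 [[216.09161423 183.38231826]] [[216.08692734 183.2332265 ]]
0.17 [[215.54737411 175.02680011]] [[215.54301714 174.88172832]]
180 [116 116 109 107 103  99  88  77  74  71  70  69  72  73  74  68  66  70
  98 126 139 141 143 143 147 150]
184 [129 134 137 137 136 130 108  80  71  72  74  74  68  70  72  71  68  71
  92 132 147 150 148 153 150 147]
188 [124 122 125 126 126 124 109  83  70  70  77  72  70  68  73  66  68  66
  91 132 157 164 164 163 161 154]
190 [133 131 133 133 137 136 120  93  74  70  72  70  71  72  69  69  72  76
 104 134 143 151 144 133 122 126]
191 [140 142 141 145 145 148 135 107  83  75  69  71  72  68  63  71  72  92
 127 147 143 139 136 129 123 122]
192 [147 145 149 148 152 157 153 139 118  96  78  74  74  80  84  87  99 119
 147 161 149 133 127 131 132 127]
193 [143 145 147 150 153 160 164 159 147 134 117 101 104 111 119 133 141 152
 164 166 150 128 117 124 133 133]
194 [141 145 144 151 152 158 164 162 159 155 144 138 144 148 150 160 168 168
 170 168 149 124 114 120 128 134]
```

Run:
```python
from h import *
c=calibration("scene");T=c['cam_to_world']
z=np.load("pics/scene4.npz");W=pts(z['d'],c)
q=W[180:190,214:219].reshape(-1,3); vd=T[:2,2]/np.linalg.norm(T[:2,2])
print("bit front",np.median(q,0).round(4),"axis~",(np.median(q,0)[:2]+vd*.0129).round(4))
# ring from scene4 with depth: points z .087-.096, bright; circle fit of their depth xy for outer boundary
for nm in("scene0","scene3","scene4"):
    z=np.load(f"pics/{nm}.npz");p,d=z['p'],z['d'];W=pts(d,c);hsv=cv2.cvtColor(p,cv2.COLOR_RGB2HSV)
    g=(d>0)&(hsv[...,1]<70)&(hsv[...,2]>120)&(abs(W[...,2]-.093)<.004)&(np.hypot(W[...,0]-.585,W[...,1]+.24)<.03)
    xy=W[g][:,:2]*1000;A=np.c_[2*xy,np.ones(len(xy))];s=np.linalg.lstsq(A,(xy**2).sum(1),rcond=None)[0];print(nm,g.sum(),"circ",s[:2].round(1),np.sqrt(s[2]+s[0]**2+s[1]**2).round(1),cv2.minEnclosingCircle(xy.astype(np.float32)))
```

```text
bit front [ 0.5773 -0.2343  0.1519] axis~ [ 0.5865 -0.2434]
scene0 156 circ [ 584.1 -240. ] 20.7 ((585.0947265625, -241.15292358398438), 24.800891876220703)
scene3 151 circ [ 584. -240.] 20.7 ((584.8954467773438, -240.92015075683594), 24.633291244506836)
scene4 149 circ [ 584.1 -240. ] 20.8 ((584.9266967773438, -240.29653930664062), 25.215904235839844)
```

Run:
```python
from h import *
c=calibration("scene");T=c['cam_to_world'];vd=np.r_[T[:2,2]/np.linalg.norm(T[:2,2]),0]
for off in (0,2,4,6):
  for rr in(.012,.0138): print(off,rr,proj(np.array([.5844,-.2404,.1302])+vd*(off/1000-rr),c).round(2))
# key yaw: bar dir -23.7 deg; view dir
print(np.degrees(np.arctan2(vd[1],vd[0])))
# compare: at start, same exercise: bar top centroid vs. ring; and lateral of small things. Stand ring now (scene3):
z=np.load("pics/scene3.npz");p,d=z['p'],z['d'];W=pts(d,c);hsv=cv2.cvtColor(p,cv2.COLOR_RGB2HSV)
t=(d>0)&(hsv[...,1]<80)&(abs(W[...,2]-.043)<.004)&(np.hypot(W[...,0]-.542,W[...,1]+.419)<.03)
xy=W[t][:,:2]*1000;A=np.c_[2*xy,np.ones(len(xy))];s=np.linalg.lstsq(A,(xy**2).sum(1),rcond=None)[0];print("stand scene",t.sum(),s[:2],np.sqrt(s[2]+s[0]**2+s[1]**2),cv2.minEnclosingCircle(xy.astype(np.float32)))
p=cv2.imread("pics/top4.png")[:,:,::-1].copy()
cv2.imwrite("pics/top4z.png",cv2.resize(p[150:260,150:350,::-1],None,fx=4,fy=4,interpolation=cv2.INTER_CUBIC))
# bit front points in scene3 too
W=pts(d,c); q=W[155:172,284:290]; print(np.median(q.reshape(-1,3),0), p.shape)
```

```text
0 0.012 [[216.12 194.29]]
0 0.0138 [[216.04 194.73]]
2 0.012 [[216.2 193.8]]
2 0.0138 [[216.13 194.24]]
4 0.012 [[216.29 193.31]]
4 0.0138 [[216.21 193.75]]
6 0.012 [[216.38 192.82]]
6 0.0138 [[216.3  193.26]]
-44.7426236913374
stand scene 113 [ 541.73917166 -420.52123825] 20.06935168653261 ((542.3250732421875, -421.01995849609375), 23.636281967163086)
[ 0.53638594 -0.41117864  0.15466384] (384, 512, 3)
```

View pics/top4z.png

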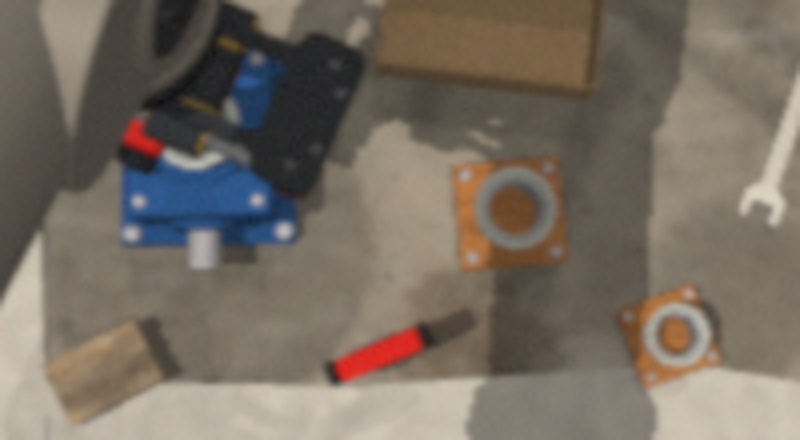

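Emit:
arm_command(
  increments=[
    {"ax":0,"ay":0,"az":0,"tx":2.4,"ty":0,"tz":-2,"fingers":10},
    {"ax":0,"ay":0,"az":-0.001,"tx":2.4,"ty":12,"tz":-2,"fingers":10},
    {"ax":0,"ay":0,"az":-0.001,"tx":2.4,"ty":25,"tz":-2,"fingers":10},
    {"ax":0,"ay":0,"az":-0.001,"tx":2.4,"ty":31,"tz":-2,"fingers":10},
    {"ax":0,"ay":0,"az":-0.001,"tx":2.4,"ty":31,"tz":-2,"fingers":10},
    {"ax":0,"ay":0,"az":-0.001,"tx":2.4,"ty":31,"tz":-2,"fingers":10},
  ],
)

```text
clock: 7.32
eef_pos: [0.5869, -0.2369, 0.1656]
orientation: [-0.418, -1.995, 1.995]
contact_force: [0.6, -0.1, -2.9]
gripper_width: 0.0197
```

Run:
```python
from h import *
st(); plan([.5861,-.2382,.164])
p,d=camera("scene"); np.savez("pics/scene5.npz",p=p,d=d)
x0,y0=190,140
cv2.imwrite("pics/scene5z.png",cv2.resize(p[y0:y0+75,x0:x0+75,::-1],(600,600),interpolation=cv2.INTER_CUBIC))
```

```text
t 7.33 p [ 586.9  -236.9   165.57] jaw -113.63 y [ 9.e-04 -3.e-04 -1.e+00] F [ 0.57 -0.06 -2.88] M [ 0.058  0.015 -0.002] w 19.73 q [ 0.213  0.464  0.097  1.723 -0.053  0.957 -1.653]
jaw now -113.63 goal -113.63 t [0.21 1.57 1.51] w [ 0.0001 -0.     -0.001 ] tilt tool y [ 9.e-04 -3.e-04 -1.e+00]
```

View pics/scene5z.png

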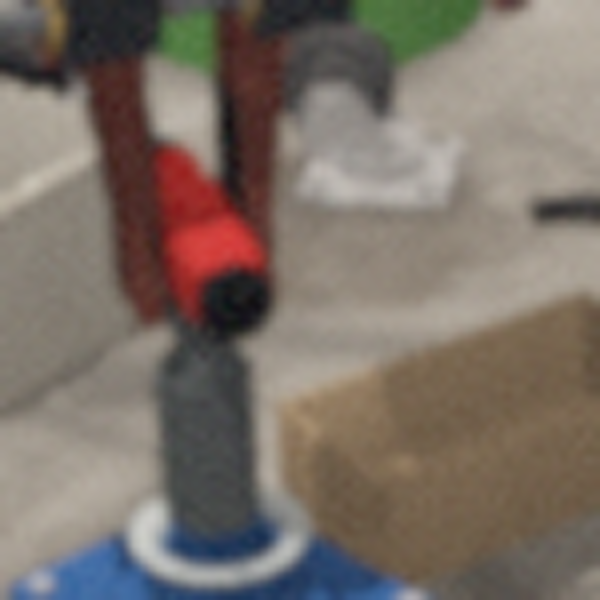

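Run:
```python
from h import *
c=calibration("scene");T=c['cam_to_world'];vd=np.r_[T[:2,2]/np.linalg.norm(T[:2,2]),0]
z=np.load("pics/scene5.npz");p,d=z['p'].astype(int),z['d'];W=pts(d,c);g=p.sum(2)//3
for v in range(188,210): print(v,g[v,204:232])
q=W[190:202,214:219].reshape(-1,3);print(np.median(q,0),np.median(q,0)+vd*.0129)
for off in(-2,0,2): print(off,proj(np.array([.5844,-.2404,.0995])+vd*(off/1000-.0129),c), proj([.5844,-.2404,.12],c))
```

```text
188 [126 125 125 123 115  96  81  79  86  86  81  78  74  66  60  61  72 110
 143 161 160 165 163 164 163 155 146 144]
189 [126 125 127 129 117  97  80  73  79  80  79  78  75  68  61  61  72 102
 139 157 158 159 158 149 146 141 130 126]
190 [131 131 135 134 128 111  85  73  73  72  72  68  73  74  66  60  70 103
 139 151 150 147 144 133 122 128 123 121]
191 [142 141 142 146 140 118  83  76  73  76  73  73  73  75  71  63  64 103
 142 155 146 137 137 129 123 122 118 122]
192 [142 147 152 150 148 124  86  70  72  74  72  74  72  72  73  67  63  97
 143 160 150 132 128 136 136 125 122 119]
193 [143 145 149 151 149 130  90  70  72  79  75  74  72  71  69  64  66  94
 144 162 150 129 122 124 136 134 122 117]
194 [142 143 148 149 149 133  90  77  71  73  75  79  68  76  71  69  66  95
 144 164 151 125 116 115 128 129 114 113]
195 [143 144 146 144 143 129  97  77  76  75  71  72  75  75  75  69  73  93
 139 160 149 126 116 116 122 110 106 103]
196 [150 149 147 148 142 122  91  76  74  76  74  75  74  73  77  71  67  86
 134 160 150 126 110 110 112 103  93  94]
197 [157 160 154 155 148 129 
[... 1080 characters left out ...]
79  72  69  75  71  67  66  66  66  57
  55  72 100 134 146 145 126 103  87  87]
207 [ 99 115 170 197 196 172 135  95  70  69  68  64  66  65  63  60  54  61
  52  66 112 157 171 156 120  90  83  78]
208 [ 95  98 157 192 197 179 140  95  70  62  64  63  55  56  57  60  59  58
  67  99 144 177 179 149 105  76  78  77]
209 [100  86 123 167 188 187 169 136 107  83  77  73  66  61  70  70  81  95
 115 149 172 179 162 120  81  69  75  76]
[ 0.57592096 -0.23124307  0.12727313] [ 0.58508352 -0.24032368  0.12727313]
-2 [[216.80482936 207.20988654]] [[216.89351306 195.43588202]]
0 [[216.88790834 206.69766803]] [[216.89351306 195.43588202]]
2 [[216.97062277 206.18769716]] [[216.89351306 195.43588202]]
```

Emit:
arm_command(
  increments=[
    {"ax":0,"ay":0,"az":0,"tx":1.2,"ty":0,"tz":1.6,"fingers":10},
    {"ax":0,"ay":0,"az":0,"tx":1.2,"ty":3,"tz":1.6,"fingers":10},
    {"ax":0,"ay":0,"az":0,"tx":1.2,"ty":6,"tz":1.6,"fingers":10},
    {"ax":0,"ay":0,"az":0,"tx":1.2,"ty":10,"tz":1.6,"fingers":10},
    {"ax":0,"ay":0,"az":0,"tx":1.2,"ty":10,"tz":1.6,"fingers":10},
  ],
)

```text
clock: 8.0
eef_pos: [0.5849, -0.2377, 0.155]
orientation: [-0.417, -1.995, 1.994]
contact_force: [-0.2, -0.3, -3.3]
gripper_width: 0.0198
```

Run:
```python
from h import *
st()
```

```text
t 8.0 p [ 584.91 -237.69  155.03] jaw -113.62 y [ 2.e-04 -0.e+00 -1.e+00] F [-0.23 -0.32 -3.28] M [ 0.093 -0.002  0.001] w 19.78 q [ 0.216  0.473  0.095  1.734 -0.054  0.936 -1.65 ]
```

Emit:
arm_command(
  increments=[
    {"ax":0,"ay":0,"az":0,"tx":0,"ty":1.5,"tz":0,"fingers":10},
    {"ax":0,"ay":0,"az":0,"tx":0,"ty":3,"tz":0,"fingers":10},
    {"ax":0,"ay":0,"az":0,"tx":0,"ty":3,"tz":0,"fingers":10},
  ],
)

```text
clock: 8.38
eef_pos: [0.5854, -0.2378, 0.1523]
orientation: [-0.418, -1.995, 1.995]
contact_force: [2.0, -0.3, -3.6]
gripper_width: 0.0197
```

Run:
```python
from h import *
st()
```

```text
t 8.38 p [ 585.37 -237.76  152.33] jaw -113.61 y [ 1.4e-03 -3.0e-04 -1.0e+00] F [ 2.02 -0.27 -3.64] M [-0.059 -0.512  0.029] w 19.74 q [ 0.217  0.476  0.095  1.736 -0.054  0.93  -1.649]
```

Emit:
arm_command(
  increments=[
    {"ax":0,"ay":0,"az":0,"tx":-0.9,"ty":0,"tz":-0.4,"fingers":10},
    {"ax":0,"ay":0,"az":0,"tx":-0.9,"ty":1.5,"tz":-0.4,"fingers":10},
    {"ax":0,"ay":0,"az":0,"tx":-0.9,"ty":3,"tz":-0.4,"fingers":10},
    {"ax":0,"ay":0,"az":0,"tx":-0.9,"ty":3,"tz":-0.4,"fingers":10},
  ],
)

```text
clock: 8.88
eef_pos: [0.5858, -0.2376, 0.1491]
orientation: [-0.417, -1.994, 1.994]
contact_force: [2.1, 0.4, -4.2]
gripper_width: 0.02
```

Run:
```python
from h import *
st()
```

```text
t 8.88 p [ 585.77 -237.65  149.07] jaw -113.62 y [ 1.e-04  0.e+00 -1.e+00] F [ 2.08  0.4  -4.2 ] M [ 0.038 -0.205 -0.068] w 20.04 q [ 0.217  0.481  0.095  1.737 -0.055  0.926 -1.649]
```

Emit:
arm_command(
  increments=[
    {"ax":0,"ay":0,"az":0,"tx":-0.6,"ty":0,"tz":-0.3,"fingers":10},
    {"ax":0,"ay":0,"az":0,"tx":-0.6,"ty":2,"tz":-0.3,"fingers":10},
    {"ax":0,"ay":0,"az":0,"tx":-0.6,"ty":4,"tz":-0.3,"fingers":10},
    {"ax":0,"ay":0,"az":0,"tx":-0.6,"ty":6,"tz":-0.3,"fingers":10},
    {"ax":0,"ay":0,"az":0,"tx":-0.6,"ty":6,"tz":-0.3,"fingers":10},
  ],
)

```text
clock: 9.5
eef_pos: [0.5863, -0.2377, 0.143]
orientation: [-0.417, -1.994, 1.994]
contact_force: [-0.9, 0.1, -3.6]
gripper_width: 0.02
```

Run:
```python
from h import *
st()
```

```text
t 9.5 p [ 586.34 -237.69  143.04] jaw -113.62 y [-1.e-04 -0.e+00 -1.e+00] F [-0.92  0.08 -3.62] M [ 0.009  0.032 -0.008] w 20.02 q [ 0.217  0.489  0.094  1.74  -0.055  0.915 -1.649]
```

Emit:
arm_command(
  increments=[
    {"ax":0,"ay":0,"az":0,"tx":0.1,"ty":3,"tz":0,"fingers":10},
    {"ax":0,"ay":0,"az":0,"tx":0.1,"ty":6,"tz":0,"fingers":10},
    {"ax":0,"ay":0,"az":0,"tx":0.1,"ty":9,"tz":0,"fingers":10},
    {"ax":0,"ay":0,"az":0,"tx":0.1,"ty":11,"tz":0,"fingers":10},
    {"ax":0,"ay":0,"az":0,"tx":0.1,"ty":11,"tz":0,"fingers":10},
  ],
)

```text
clock: 10.12
eef_pos: [0.5863, -0.2377, 0.1321]
orientation: [-0.417, -1.994, 1.995]
contact_force: [-0.4, -1.7, -3.1]
gripper_width: 0.0197
```

Run:
```python
from h import *
st()
```

```text
t 10.12 p [ 586.33 -237.72  132.08] jaw -113.62 y [ 1.e-04 -2.e-04 -1.e+00] F [-0.39 -1.65 -3.12] M [-0.089  0.058 -0.026] w 19.74 q [ 0.218  0.502  0.092  1.748 -0.057  0.894 -1.648]
```

Emit:
arm_command(
  increments=[
    {"ax":0,"ay":0,"az":0,"tx":0,"ty":0.7,"tz":0,"fingers":10},
    {"ax":0,"ay":0,"az":0,"tx":0,"ty":1.4,"tz":0,"fingers":10},
    {"ax":0,"ay":0,"az":0,"tx":0,"ty":1.4,"tz":0,"fingers":10},
  ],
)

```text
clock: 10.5
eef_pos: [0.5865, -0.2378, 0.131]
orientation: [-0.418, -1.994, 1.995]
contact_force: [1.1, -1.7, -3.8]
gripper_width: 0.0197
```

Run:
```python
from h import *
st()
```

```text
t 10.5 p [ 586.54 -237.76  130.98] jaw -113.62 y [ 6.e-04 -3.e-04 -1.e+00] F [ 1.12 -1.75 -3.81] M [-0.206  0.098 -0.026] w 19.73 q [ 0.219  0.503  0.092  1.749 -0.057  0.892 -1.648]
```

Emit:
arm_command(
  increments=[
    {"ax":0,"ay":0,"az":0,"tx":-0.2,"ty":0.4,"tz":0.3,"fingers":10},
    {"ax":0,"ay":0,"az":0,"tx":-0.2,"ty":0.8,"tz":0.3,"fingers":10},
    {"ax":0,"ay":0,"az":0,"tx":-0.2,"ty":0.8,"tz":0.3,"fingers":10},
  ],
)

```text
clock: 10.88
eef_pos: [0.5866, -0.2379, 0.1301]
orientation: [-0.418, -1.995, 1.995]
contact_force: [-0.2, -0.5, -2.7]
gripper_width: 0.0201
```

Run:
```python
from h import *
st()
```

```text
t 10.88 p [ 586.63 -237.92  130.14] jaw -113.61 y [ 6.e-04  0.e+00 -1.e+00] F [-0.16 -0.48 -2.67] M [-0.085  0.002  0.047] w 20.08 q [ 0.219  0.504  0.092  1.749 -0.057  0.89  -1.647]
```

Emit:
arm_command(
  increments=[
    {"ax":0,"ay":0,"az":0,"tx":0,"ty":0.4,"tz":0.1,"fingers":10},
    {"ax":0,"ay":0,"az":0,"tx":0,"ty":0.8,"tz":0.1,"fingers":10},
    {"ax":0,"ay":0,"az":0,"tx":0,"ty":0.8,"tz":0.1,"fingers":10},
  ],
)

```text
clock: 11.25
eef_pos: [0.5868, -0.2381, 0.1298]
orientation: [-0.418, -1.995, 1.995]
contact_force: [-1.7, 0.2, 2.4]
gripper_width: 0.0196
```

Run:
```python
from h import *
st()
```

```text
t 11.25 p [ 586.78 -238.07  129.84] jaw -113.62 y [ 1.1e-03 -1.0e-04 -1.0e+00] F [-1.66  0.21  2.42] M [ 0.274  0.293 -0.06 ] w 19.63 q [ 0.219  0.505  0.092  1.749 -0.057  0.889 -1.647]
```

Emit:
arm_command(
  increments=[
    {"ax":0,"ay":-0.04,"az":0,"tx":0,"ty":0.2,"tz":0,"fingers":10},
    {"ax":0,"ay":-0.08,"az":0,"tx":0,"ty":0.3,"tz":0,"fingers":10},
    {"ax":0,"ay":-0.12,"az":0,"tx":0,"ty":0.3,"tz":0,"fingers":10},
    {"ax":0,"ay":-0.12,"az":0,"tx":0,"ty":0.3,"tz":0,"fingers":10},
  ],
)

```text
clock: 11.75
eef_pos: [0.5873, -0.2385, 0.1297]
orientation: [-0.305, -2.066, 2.066]
contact_force: [0.8, 0.5, 6.5]
gripper_width: 0.0199
```

Run:
```python
from h import *
st()
```

```text
t 11.75 p [ 587.25 -238.47  129.7 ] jaw -106.68 y [ 2.3e-03 -6.0e-04 -1.0e+00] F [0.84 0.53 6.52] M [0.113 0.064 0.003] w 19.88 q [ 0.241  0.504  0.062  1.747 -0.039  0.889 -1.541]
```

Emit:
arm_command(
  increments=[
    {"ax":0,"ay":-0.04,"az":0,"tx":0,"ty":0,"tz":0,"fingers":10},
    {"ax":0,"ay":-0.08,"az":0,"tx":0,"ty":0,"tz":0,"fingers":10},
    {"ax":0,"ay":-0.12,"az":0,"tx":0,"ty":0,"tz":0,"fingers":10},
    {"ax":0,"ay":-0.12,"az":0,"tx":0,"ty":0,"tz":0,"fingers":10},
  ],
)

```text
clock: 12.25
eef_pos: [0.5872, -0.2387, 0.1296]
orientation: [-0.186, -2.132, 2.133]
contact_force: [0.7, -0.5, 4.7]
gripper_width: 0.02
```

Run:
```python
from h import *
st()
```

```text
t 12.25 p [ 587.16 -238.74  129.57] jaw -99.86 y [ 2.1e-03 -9.0e-04 -1.0e+00] F [ 0.69 -0.46  4.72] M [-0.182 -0.087 -0.056] w 19.99 q [ 0.262  0.504  0.034  1.746 -0.021  0.89  -1.437]
```

Emit:
arm_command(
  increments=[
    {"ax":0,"ay":-0.04,"az":0,"tx":0,"ty":0,"tz":0,"fingers":10},
    {"ax":0,"ay":-0.08,"az":0,"tx":0,"ty":0,"tz":0,"fingers":10},
    {"ax":0,"ay":-0.08,"az":0,"tx":0,"ty":0,"tz":0,"fingers":10},
  ],
)

```text
clock: 12.62
eef_pos: [0.587, -0.2388, 0.1295]
orientation: [-0.103, -2.174, 2.176]
contact_force: [0.2, -1.1, 4.6]
gripper_width: 0.0197
```

Run:
```python
from h import *
st()
```

```text
t 12.62 p [ 587.02 -238.81  129.51] jaw -95.31 y [ 0.0019 -0.001  -1.    ] F [ 0.22 -1.14  4.57] M [-0.418 -0.125 -0.017] w 19.7 q [ 0.276  0.504  0.015  1.745 -0.009  0.89  -1.368]
```

Emit:
arm_command(
  increments=[
    {"ax":0,"ay":-0.04,"az":0,"tx":0,"ty":0.1,"tz":0.4,"fingers":10},
    {"ax":0,"ay":-0.08,"az":0,"tx":0,"ty":0.1,"tz":0.4,"fingers":10},
    {"ax":0,"ay":-0.12,"az":0,"tx":0,"ty":0.1,"tz":0.4,"fingers":10},
    {"ax":0,"ay":-0.12,"az":0,"tx":0,"ty":0.1,"tz":0.4,"fingers":10},
  ],
)

```text
clock: 13.12
eef_pos: [0.5864, -0.2386, 0.1284]
orientation: [-0.03, 2.207, -2.207]
contact_force: [0.7, -2.2, 0.9]
gripper_width: 0.0194
```

Run:
```python
from h import *
st()
```

```text
t 13.12 p [ 586.37 -238.57  128.42] jaw -88.4 y [ 3.e-04 -1.e-04 -1.e+00] F [ 0.73 -2.16  0.95] M [-0.406 -0.271  0.068] w 19.41 q [ 0.298  0.506 -0.014  1.744  0.009  0.891 -1.262]
```

Emit:
arm_command(
  increments=[
    {"ax":0,"ay":-0.04,"az":0,"tx":0,"ty":0,"tz":0,"fingers":10},
    {"ax":0,"ay":-0.08,"az":0,"tx":0,"ty":0,"tz":0,"fingers":10},
    {"ax":0,"ay":-0.08,"az":0,"tx":0,"ty":0,"tz":0,"fingers":10},
  ],
)

```text
clock: 13.5
eef_pos: [0.5861, -0.2383, 0.1283]
orientation: [-0.118, 2.166, -2.165]
contact_force: [1.6, -1.0, -5.0]
gripper_width: 0.0197
```

Run:
```python
from h import *
st()
```

```text
t 13.5 p [ 586.1  -238.33  128.33] jaw -83.79 y [-4.e-04  3.e-04 -1.e+00] F [ 1.59 -1.03 -5.01] M [-0.333 -0.443 -0.062] w 19.71 q [ 0.312  0.506 -0.033  1.743  0.02   0.893 -1.192]
```

Emit:
arm_command(
  increments=[
    {"ax":0,"ay":0,"az":0,"tx":0,"ty":1,"tz":0.3,"fingers":10},
    {"ax":0,"ay":0,"az":0,"tx":0,"ty":2,"tz":0.3,"fingers":10},
    {"ax":0,"ay":0,"az":0,"tx":0,"ty":3,"tz":0.3,"fingers":10},
    {"ax":0,"ay":0,"az":0,"tx":0,"ty":3,"tz":0.3,"fingers":10},
  ],
)

```text
clock: 14.0
eef_pos: [0.5863, -0.2386, 0.1258]
orientation: [-0.117, 2.166, -2.166]
contact_force: [1.0, 0.1, -3.8]
gripper_width: 0.0199
```

Run:
```python
from h import *
st()
```

```text
t 14.0 p [ 586.31 -238.59  125.75] jaw -83.82 y [ 0.e+00  1.e-04 -1.e+00] F [ 0.96  0.06 -3.83] M [-0.039 -0.261  0.048] w 19.88 q [ 0.312  0.509 -0.032  1.745  0.02   0.888 -1.192]
```

Emit:
arm_command(
  increments=[
    {"ax":0,"ay":0,"az":0,"tx":-0.3,"ty":1.5,"tz":0,"fingers":10},
    {"ax":0,"ay":0,"az":0,"tx":-0.3,"ty":3.5,"tz":0,"fingers":10},
    {"ax":0,"ay":0,"az":0,"tx":-0.3,"ty":5.5,"tz":0,"fingers":10},
    {"ax":0,"ay":0,"az":0,"tx":-0.3,"ty":7,"tz":0,"fingers":10},
    {"ax":0,"ay":0,"az":0,"tx":-0.3,"ty":7,"tz":0,"fingers":10},
  ],
)

```text
clock: 14.62
eef_pos: [0.5866, -0.2387, 0.1187]
orientation: [-0.117, 2.166, -2.166]
contact_force: [0.4, -0.2, -3.1]
gripper_width: 0.02
```

Run:
```python
from h import *
st()
```

```text
t 14.62 p [ 586.64 -238.7   118.7 ] jaw -83.82 y [ 0.  0. -1.] F [ 0.38 -0.24 -3.06] M [-0.    -0.015 -0.011] w 20.03 q [ 0.312  0.518 -0.033  1.749  0.021  0.875 -1.193]
```

Emit:
arm_command(
  increments=[
    {"ax":0,"ay":0,"az":0,"tx":0,"ty":1,"tz":0,"fingers":10},
    {"ax":0,"ay":0,"az":0,"tx":0,"ty":2,"tz":0,"fingers":10},
    {"ax":0,"ay":0,"az":0,"tx":0,"ty":2,"tz":0,"fingers":10},
  ],
)

```text
clock: 15.0
eef_pos: [0.5867, -0.2387, 0.1168]
orientation: [-0.117, 2.166, -2.166]
contact_force: [-0.4, -0.4, -3.2]
gripper_width: 0.02
```

Run:
```python
from h import *
st()
```

```text
t 15.0 p [ 586.69 -238.73  116.79] jaw -83.82 y [ 2.e-04 -0.e+00 -1.e+00] F [-0.44 -0.37 -3.21] M [0.058 0.205 0.05 ] w 20.02 q [ 0.312  0.52  -0.033  1.75   0.021  0.871 -1.193]
```

Only about 1 mm is left to the socket floor.

Emit:
arm_command(
  increments=[
    {"ax":0,"ay":0,"az":0,"tx":0,"ty":0.6,"tz":0,"fingers":10},
    {"ax":0,"ay":0,"az":0,"tx":0,"ty":1.3,"tz":0,"fingers":10},
    {"ax":0,"ay":0,"az":0,"tx":0,"ty":1.3,"tz":0,"fingers":10},
    {"ax":0,"ay":0,"az":0,"tx":0,"ty":1.3,"tz":0,"fingers":10},
  ],
)

```text
clock: 15.5
eef_pos: [0.5869, -0.2388, 0.1161]
orientation: [-0.116, 2.165, -2.166]
contact_force: [-3.4, 0.9, 2.3]
gripper_width: 0.0197
```

Run:
```python
from h import *
st()
```

```text
t 15.5 p [ 586.88 -238.82  116.07] jaw -83.83 y [ 8.e-04 -2.e-04 -1.e+00] F [-3.38  0.93  2.27] M [0.355 0.707 0.005] w 19.75 q [ 0.312  0.521 -0.033  1.751  0.021  0.869 -1.193]
```

Emit:
arm_command(
  increments=[
    {"ax":0,"ay":0,"az":0,"tx":0.2,"ty":-0.3,"tz":0,"fingers":10},
    {"ax":0,"ay":0,"az":0,"tx":0.2,"ty":-0.3,"tz":0,"fingers":10},
    {"ax":0,"ay":0.06,"az":0,"tx":0.2,"ty":-0.3,"tz":0,"fingers":10},
    {"ax":0,"ay":0.12,"az":0,"tx":0.2,"ty":-0.3,"tz":0,"fingers":10},
    {"ax":0,"ay":0.18,"az":0,"tx":0.2,"ty":-0.3,"tz":0,"fingers":10},
    {"ax":0,"ay":0.24,"az":0,"tx":0.2,"ty":-0.3,"tz":0,"fingers":10},
    {"ax":0,"ay":0.24,"az":0,"tx":0.2,"ty":-0.3,"tz":0,"fingers":10},
  ],
)

```text
clock: 16.38
eef_pos: [0.5869, -0.2388, 0.1161]
orientation: [-0.143, -2.153, 2.154]
contact_force: [-1.2, 0.8, 1.4]
gripper_width: 0.0197
```

Run:
```python
from h import *
st()
```

```text
t 16.38 p [ 586.86 -238.8   116.06] jaw -97.53 y [ 9.e-04 -4.e-04 -1.e+00] F [-1.21  0.83  1.43] M [0.211 0.466 0.069] w 19.67 q [ 0.269  0.521  0.026  1.754 -0.017  0.866 -1.4  ]
```

Emit:
arm_command(
  increments=[
    {"ax":0,"ay":0.06,"az":0,"tx":0,"ty":0,"tz":0,"fingers":10},
    {"ax":0,"ay":0.12,"az":0,"tx":0,"ty":0,"tz":0,"fingers":10},
    {"ax":0,"ay":0.18,"az":0,"tx":0,"ty":0,"tz":0,"fingers":10},
    {"ax":0,"ay":0.24,"az":0,"tx":0,"ty":0,"tz":0,"fingers":10},
    {"ax":0,"ay":0.3,"az":0,"tx":0,"ty":0,"tz":0,"fingers":10},
    {"ax":0,"ay":0.3,"az":0,"tx":0,"ty":0,"tz":0,"fingers":10},
  ],
)

```text
clock: 17.12
eef_pos: [0.5869, -0.2389, 0.1161]
orientation: [-0.435, -1.984, 1.984]
contact_force: [-1.0, -0.9, 2.0]
gripper_width: 0.0199
```

Run:
```python
from h import *
st()
```

```text
t 17.12 p [ 586.93 -238.89  116.07] jaw -114.67 y [ 1.e-03 -5.e-04 -1.e+00] F [-0.97 -0.93  2.02] M [0.197 0.279 0.076] w 19.86 q [ 0.216  0.522  0.098  1.758 -0.064  0.864 -1.659]
```

Emit:
arm_command(
  increments=[
    {"ax":0,"ay":0.05,"az":0,"tx":0,"ty":0,"tz":0,"fingers":10},
    {"ax":0,"ay":0.1,"az":0,"tx":0,"ty":0,"tz":0,"fingers":10},
    {"ax":0,"ay":0.15,"az":0,"tx":0,"ty":0,"tz":0,"fingers":10},
    {"ax":0,"ay":0.15,"az":0,"tx":0,"ty":0,"tz":0,"fingers":10},
  ],
)

```text
clock: 17.62
eef_pos: [0.587, -0.239, 0.1161]
orientation: [-0.565, -1.892, 1.893]
contact_force: [-0.3, -0.4, 0.9]
gripper_width: 0.0198
```

Run:
```python
from h import *
st()
```

```text
t 17.62 p [ 586.97 -238.97  116.06] jaw -123.18 y [ 1.1e-03 -8.0e-04 -1.0e+00] F [-0.35 -0.38  0.9 ] M [0.026 0.086 0.589] w 19.8 q [ 0.189  0.523  0.135  1.76  -0.088  0.863 -1.787]
```

Emit:
arm_command(
  increments=[
    {"ax":0,"ay":0.02,"az":0,"tx":0,"ty":0,"tz":0,"fingers":10},
    {"ax":0,"ay":0.04,"az":0,"tx":0,"ty":0,"tz":0,"fingers":10},
    {"ax":0,"ay":0.04,"az":0,"tx":0,"ty":0,"tz":0,"fingers":10},
  ],
)

```text
clock: 18.0
eef_pos: [0.587, -0.239, 0.1161]
orientation: [-0.601, -1.866, 1.867]
contact_force: [0.5, -1.5, 1.4]
gripper_width: 0.0198
```

Run:
```python
from h import *
st()
```

```text
t 18.0 p [ 586.98 -238.95  116.08] jaw -125.6 y [ 1.2e-03 -7.0e-04 -1.0e+00] F [ 0.46 -1.47  1.39] M [-0.206 -0.172  1.02 ] w 19.75 q [ 0.181  0.524  0.145  1.76  -0.095  0.863 -1.823]
```

Emit:
arm_command(
  increments=[
    {"ax":0,"ay":0.03,"az":0,"tx":0,"ty":0,"tz":0,"fingers":10},
    {"ax":0,"ay":0.06,"az":0,"tx":0,"ty":0,"tz":0,"fingers":10},
    {"ax":0,"ay":0.06,"az":0,"tx":0,"ty":0,"tz":0,"fingers":10},
    {"ax":0,"ay":0.06,"az":0,"tx":0,"ty":0,"tz":0,"fingers":10},
  ],
)

```text
clock: 18.5
eef_pos: [0.5866, -0.2389, 0.1161]
orientation: [-0.649, -1.827, 1.827]
contact_force: [-1.6, -1.0, 3.6]
gripper_width: 0.0205
```

Run:
```python
from h import *
st()
```

```text
t 18.5 p [ 586.62 -238.86  116.1 ] jaw -129.07 y [ 5.e-04 -3.e-04 -1.e+00] F [-1.63 -1.04  3.56] M [-0.182  0.236  1.211] w 20.46 q [ 0.17   0.524  0.16   1.762 -0.105  0.863 -1.875]
```

Emit:
arm_command(
  increments=[
    {"ax":0,"ay":-0.05,"az":0,"tx":0,"ty":-0.3,"tz":0,"fingers":10},
    {"ax":0,"ay":-0.1,"az":0,"tx":0,"ty":-0.3,"tz":0,"fingers":10},
    {"ax":0,"ay":-0.16,"az":0,"tx":0,"ty":-0.3,"tz":0,"fingers":10},
    {"ax":0,"ay":-0.16,"az":0,"tx":0,"ty":-0.3,"tz":0,"fingers":10},
  ],
)

```text
clock: 19.0
eef_pos: [0.5864, -0.2388, 0.1161]
orientation: [-0.518, -1.927, 1.925]
contact_force: [0.1, -0.2, 1.9]
gripper_width: 0.0197
```

Run:
```python
from h import *
st()
p,d=camera("top"); cv2.imwrite("pics/top6z.png",cv2.resize(p[130:230,140:260,::-1],None,fx=5,fy=5,interpolation=cv2.INTER_CUBIC))
p,d=camera("scene");x0,y0=190,140
cv2.imwrite("pics/scene6z.png",cv2.resize(p[y0:y0+75,x0:x0+75,::-1],(600,600),interpolation=cv2.INTER_CUBIC))
```

```text
t 19.0 p [ 586.41 -238.83  116.1 ] jaw -120.11 y [ 5.e-04  8.e-04 -1.e+00] F [ 0.08 -0.16  1.93] M [-0.001  0.093 -0.033] w 19.73 q [ 0.2    0.522  0.121  1.76  -0.08   0.864 -1.739]
```

View pics/scene6z.png

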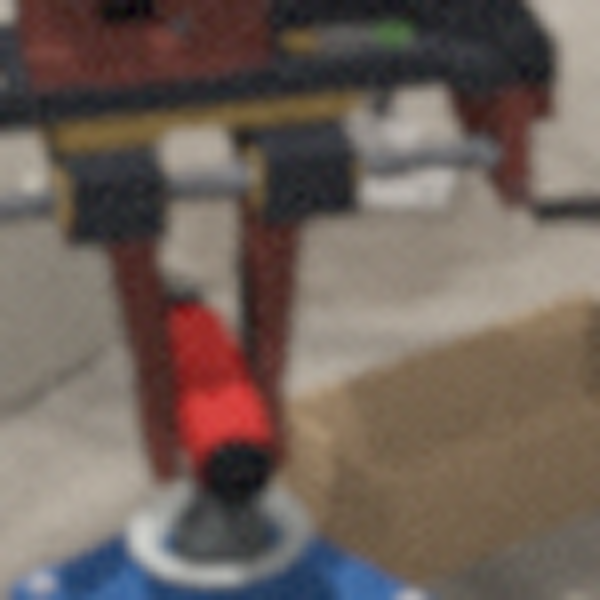

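The key sits deep in the boss (bit end at zoom (225,540)) with the bar square in the jaws, and the torque has gone to zero. Next I'll back off a little more within the play and draw it out.

Emit:
arm_command(
  increments=[
    {"ax":0,"ay":-0.04,"az":0,"tx":0,"ty":0,"tz":0,"fingers":10},
    {"ax":0,"ay":-0.07,"az":0,"tx":0,"ty":0,"tz":0,"fingers":10},
    {"ax":0,"ay":-0.07,"az":0,"tx":0,"ty":-2,"tz":0,"fingers":10},
    {"ax":0,"ay":-0.07,"az":0,"tx":0,"ty":-4,"tz":0,"fingers":10},
    {"ax":0,"ay":-0.07,"az":0,"tx":0,"ty":-4,"tz":0,"fingers":10},
  ],
)

```text
clock: 19.73
eef_pos: [0.5852, -0.2383, 0.1164]
orientation: [-0.449, -1.969, 1.97]
contact_force: [6.5, -3.1, -25.3]
gripper_width: 0.0193
```

Run:
```python
from h import *
st()
```

```text
t 19.73 p [ 585.19 -238.32  116.41] jaw -115.85 y [-3.2e-03  2.0e-04 -1.0e+00] F [  6.51  -3.09 -25.26] M [-0.829 -1.606  0.198] w 19.29 q [ 0.211  0.521  0.104  1.759 -0.067  0.868 -1.678]
```

Emit:
arm_command(
  increments=[
    {"ax":0,"ay":0,"az":0,"tx":0,"ty":2,"tz":0,"fingers":10},
    {"ax":0,"ay":0,"az":0,"tx":0,"ty":3.6,"tz":0,"fingers":10},
    {"ax":0,"ay":0,"az":0,"tx":0,"ty":3.6,"tz":0,"fingers":10},
  ],
)

```text
clock: 20.1
eef_pos: [0.5858, -0.2386, 0.1163]
orientation: [-0.452, -1.97, 1.97]
contact_force: [-0.7, -0.0, -8.3]
gripper_width: 0.02
```

Run:
```python
from h import *
st()
```

```text
t 20.1 p [ 585.77 -238.6   116.29] jaw -115.9 y [-1.2e-03  3.0e-04 -1.0e+00] F [-0.7  -0.02 -8.29] M [-0.165  0.246  0.214] w 20.05 q [ 0.212  0.521  0.104  1.759 -0.067  0.866 -1.677]
```

Emit:
arm_command(
  increments=[
    {"ax":0,"ay":-0.02,"az":0,"tx":0,"ty":0.3,"tz":0,"fingers":10},
    {"ax":0,"ay":-0.04,"az":0,"tx":0,"ty":0.3,"tz":0,"fingers":10},
    {"ax":0,"ay":-0.04,"az":0,"tx":0,"ty":0.3,"tz":0,"fingers":10},
  ],
)

```text
clock: 20.48
eef_pos: [0.5859, -0.2387, 0.1162]
orientation: [-0.416, -1.994, 1.994]
contact_force: [-3.1, 0.0, -4.5]
gripper_width: 0.0201
```

Run:
```python
from h import *
st()
```

```text
t 20.48 p [ 585.92 -238.7   116.22] jaw -113.62 y [-8.e-04  4.e-04 -1.e+00] F [-3.1   0.01 -4.48] M [ 0.078  0.987 -0.181] w 20.11 q [ 0.22   0.521  0.093  1.758 -0.061  0.866 -1.643]
```

Emit:
arm_command(
  increments=[
    {"ax":0,"ay":0.015,"az":0,"tx":0.3,"ty":0,"tz":0.1,"fingers":10},
    {"ax":0,"ay":0.015,"az":0,"tx":0.3,"ty":-0.5,"tz":0.1,"fingers":10},
    {"ax":0,"ay":0.015,"az":0,"tx":0.3,"ty":-0.5,"tz":0.1,"fingers":10},
  ],
)

```text
clock: 20.85
eef_pos: [0.5859, -0.2386, 0.1163]
orientation: [-0.43, -1.985, 1.985]
contact_force: [-2.3, -1.0, -9.4]
gripper_width: 0.0195
```

Run:
```python
from h import *
st()
```

```text
t 20.85 p [ 585.88 -238.65  116.29] jaw -114.46 y [-5.e-04  0.e+00 -1.e+00] F [-2.27 -1.   -9.45] M [-0.068  0.779  0.146] w 19.5 q [ 0.216  0.521  0.097  1.759 -0.063  0.865 -1.656]
```

Emit:
arm_command(
  increments=[
    {"ax":0,"ay":-0.02,"az":0,"tx":0.3,"ty":-0.5,"tz":0,"fingers":10},
    {"ax":0,"ay":-0.04,"az":0,"tx":0.3,"ty":-0.5,"tz":0,"fingers":10},
    {"ax":0,"ay":-0.04,"az":0,"tx":0.3,"ty":-0.5,"tz":0,"fingers":10},
  ],
)

```text
clock: 21.22
eef_pos: [0.5856, -0.2386, 0.1164]
orientation: [-0.393, -2.009, 2.009]
contact_force: [1.0, -1.8, -20.4]
gripper_width: 0.0196
```

Run:
```python
from h import *
st()
```

```text
t 21.23 p [ 585.59 -238.58  116.38] jaw -112.17 y [-6.e-04  2.e-04 -1.e+00] F [  0.98  -1.8  -20.37] M [-0.443  0.009 -0.158] w 19.58 q [ 0.224  0.52   0.087  1.759 -0.057  0.865 -1.621]
```

Emit:
arm_command(
  increments=[
    {"ax":0,"ay":0,"az":0,"tx":-0.3,"ty":1.5,"tz":0,"fingers":10},
    {"ax":0,"ay":0,"az":0,"tx":-0.3,"ty":1.5,"tz":0,"fingers":10},
  ],
)

```text
clock: 21.48
eef_pos: [0.586, -0.2387, 0.1163]
orientation: [-0.394, -2.009, 2.009]
contact_force: [-4.0, -0.1, -10.0]
gripper_width: 0.0202
```

Run:
```python
from h import *
st()
```

```text
t 21.48 p [ 585.97 -238.73  116.29] jaw -112.2 y [-2.e-04  1.e-04 -1.e+00] F [-3.97 -0.13 -9.96] M [ 0.088  1.203 -0.076] w 20.19 q [ 0.224  0.521  0.088  1.758 -0.057  0.865 -1.621]
```

Emit:
arm_command(
  increments=[
    {"ax":0,"ay":-0.02,"az":0,"tx":0,"ty":0.3,"tz":0,"fingers":10},
    {"ax":0,"ay":-0.04,"az":0,"tx":0,"ty":0.3,"tz":0,"fingers":10},
  ],
)

```text
clock: 21.72
eef_pos: [0.586, -0.2388, 0.1163]
orientation: [-0.356, -2.033, 2.033]
contact_force: [-5.2, 0.8, -5.7]
gripper_width: 0.0198
```

Run:
```python
from h import *
st()
```

```text
t 21.73 p [ 586.03 -238.8   116.27] jaw -109.84 y [ 2.e-04 -0.e+00 -1.e+00] F [-5.16  0.78 -5.67] M [ 0.155  1.571 -0.278] w 19.77 q [ 0.231  0.52   0.078  1.758 -0.051  0.865 -1.586]
```

Emit:
arm_command(
  increments=[
    {"ax":0,"ay":0,"az":0,"tx":0.6,"ty":0.2,"tz":0,"fingers":10},
    {"ax":0,"ay":0.02,"az":0,"tx":0.6,"ty":0.2,"tz":0,"fingers":10},
  ],
)

```text
clock: 21.98
eef_pos: [0.586, -0.2388, 0.1162]
orientation: [-0.377, -2.021, 2.022]
contact_force: [-5.5, -0.1, -3.6]
gripper_width: 0.0197
```

Run:
```python
from h import *
st()
```

```text
t 21.98 p [ 586.   -238.81  116.22] jaw -111.05 y [ 1.3e-03 -6.0e-04 -1.0e+00] F [-5.47 -0.15 -3.56] M [0.066 1.561 0.178] w 19.72 q [ 0.227  0.52   0.083  1.759 -0.054  0.863 -1.604]
```

Emit:
arm_command(
  increments=[
    {"ax":0,"ay":0.03,"az":0,"tx":0,"ty":0,"tz":0,"fingers":10},
  ],
)

```text
clock: 22.1
eef_pos: [0.5861, -0.2388, 0.1162]
orientation: [-0.405, -2.003, 2.004]
contact_force: [-6.5, 1.1, -3.2]
gripper_width: 0.02
```

Run:
```python
from h import *
st()
```

```text
t 22.1 p [ 586.06 -238.76  116.23] jaw -112.8 y [ 1.3e-03 -6.0e-04 -1.0e+00] F [-6.49  1.1  -3.15] M [0.086 1.597 0.225] w 19.96 q [ 0.222  0.52   0.09   1.76  -0.059  0.863 -1.631]
```

Emit:
arm_command(
  increments=[
    {"ax":0,"ay":0.03,"az":0,"tx":0,"ty":0,"tz":0,"fingers":10},
  ],
)

```text
clock: 22.22
eef_pos: [0.5861, -0.2388, 0.1163]
orientation: [-0.433, -1.985, 1.986]
contact_force: [-5.3, 0.2, -1.9]
gripper_width: 0.0196
```

Run:
```python
from h import *
st()
```

```text
t 22.23 p [ 586.07 -238.75  116.26] jaw -114.52 y [ 1.3e-03 -7.0e-04 -1.0e+00] F [-5.31  0.23 -1.88] M [0.111 1.583 0.179] w 19.58 q [ 0.216  0.52   0.098  1.76  -0.063  0.863 -1.657]
```

Emit:
arm_command(
  force=60,
  increments=[
    {"ax":0,"ay":0,"az":0,"tx":-0.3,"ty":-3,"tz":0,"fingers":10},
    {"ax":0,"ay":0,"az":0,"tx":-0.3,"ty":-5,"tz":0,"fingers":10},
    {"ax":0,"ay":-0.15,"az":0,"tx":-0.3,"ty":-5,"tz":0,"fingers":10},
  ],
)

```text
clock: 22.6
eef_pos: [0.5863, -0.2388, 0.1195]
orientation: [-0.286, -2.075, 2.076]
contact_force: [-4.2, -0.7, -5.4]
gripper_width: 0.0196
```

Run:
```python
from h import *
st()
```

```text
t 22.6 p [ 586.34 -238.81  119.46] jaw -105.67 y [ 3.e-04 -7.e-04 -1.e+00] F [-4.24 -0.7  -5.38] M [-0.072  1.145  0.028] w 19.59 q [ 0.243  0.516  0.061  1.755 -0.039  0.871 -1.523]
```

Emit:
arm_command(
  increments=[
    {"ax":0,"ay":0.05,"az":0,"tx":0.3,"ty":1.5,"tz":0,"fingers":10},
    {"ax":0,"ay":0.1,"az":0,"tx":0.3,"ty":1.5,"tz":0,"fingers":10},
  ],
)

```text
clock: 22.85
eef_pos: [0.586, -0.2388, 0.1196]
orientation: [-0.387, -2.015, 2.015]
contact_force: [-5.5, -0.9, -4.5]
gripper_width: 0.0194
```

Run:
```python
from h import *
st()
```

```text
t 22.85 p [ 586.   -238.76  119.57] jaw -111.68 y [ 1.1e-03 -3.0e-04 -1.0e+00] F [-5.46 -0.93 -4.49] M [0.101 1.434 0.184] w 19.35 q [ 0.225  0.516  0.086  1.757 -0.055  0.87  -1.614]
```

Emit:
arm_command(
  increments=[
    {"ax":0,"ay":0.04,"az":0,"tx":0,"ty":0,"tz":0,"fingers":10},
  ],
)

```text
clock: 22.98
eef_pos: [0.586, -0.2387, 0.1195]
orientation: [-0.424, -1.991, 1.992]
contact_force: [-4.7, 1.0, -3.9]
gripper_width: 0.0194
```

Run:
```python
from h import *
st()
```

```text
t 22.98 p [ 586.03 -238.73  119.53] jaw -113.96 y [ 1.1e-03 -5.0e-04 -1.0e+00] F [-4.67  0.96 -3.94] M [0.151 1.544 0.203] w 19.42 q [ 0.218  0.516  0.096  1.758 -0.062  0.869 -1.648]
```

Emit:
arm_command(
  increments=[
    {"ax":0,"ay":0.04,"az":0,"tx":0,"ty":0,"tz":0,"fingers":10},
  ],
)

```text
clock: 23.1
eef_pos: [0.5861, -0.2387, 0.1195]
orientation: [-0.46, -1.967, 1.967]
contact_force: [-6.0, -0.3, -2.9]
gripper_width: 0.0195
```

Run:
```python
from h import *
st()
```

```text
t 23.1 p [ 586.05 -238.69  119.54] jaw -116.26 y [ 1.2e-03 -5.0e-04 -1.0e+00] F [-5.95 -0.27 -2.86] M [0.087 1.513 0.199] w 19.46 q [ 0.21   0.517  0.105  1.758 -0.068  0.869 -1.683]
```

Emit:
arm_command(
  increments=[
    {"ax":0,"ay":0.04,"az":0,"tx":0.8,"ty":0,"tz":0.3,"fingers":10},
  ],
)

```text
clock: 23.22
eef_pos: [0.5857, -0.2386, 0.1195]
orientation: [-0.497, -1.943, 1.943]
contact_force: [-3.3, -0.4, -4.7]
gripper_width: 0.0193
```

Run:
```python
from h import *
st()
```

```text
t 23.23 p [ 585.75 -238.58  119.53] jaw -118.56 y [ 2.3e-03 -6.0e-04 -1.0e+00] F [-3.26 -0.44 -4.66] M [0.069 0.871 0.219] w 19.32 q [ 0.203  0.516  0.115  1.761 -0.074  0.867 -1.718]
```

Emit:
arm_command(
  increments=[
    {"ax":0,"ay":0.03,"az":0,"tx":0,"ty":0,"tz":0,"fingers":10},
  ],
)

```text
clock: 23.35
eef_pos: [0.5858, -0.2386, 0.1196]
orientation: [-0.523, -1.925, 1.925]
contact_force: [-3.1, 0.5, -2.1]
gripper_width: 0.0196
```

Run:
```python
from h import *
st()
```

```text
t 23.35 p [ 585.81 -238.58  119.55] jaw -120.28 y [ 2.5e-03 -6.0e-04 -1.0e+00] F [-3.09  0.52 -2.09] M [0.129 0.981 0.201] w 19.56 q [ 0.198  0.516  0.122  1.761 -0.079  0.867 -1.744]
```

Emit:
arm_command(
  increments=[
    {"ax":0,"ay":0.03,"az":-0.001,"tx":0.7,"ty":0,"tz":0,"fingers":10},
  ],
)

```text
clock: 23.48
eef_pos: [0.5856, -0.2384, 0.1195]
orientation: [-0.549, -1.906, 1.906]
contact_force: [0.1, -1.3, -4.4]
gripper_width: 0.0197
```

Run:
```python
from h import *
st()
```

```text
t 23.48 p [ 585.56 -238.44  119.52] jaw -122.0 y [ 2.3e-03 -5.0e-04 -1.0e+00] F [ 0.1  -1.32 -4.35] M [-0.142  0.314  0.381] w 19.7 q [ 0.193  0.516  0.13   1.762 -0.084  0.866 -1.769]
```

Emit:
arm_command(
  increments=[
    {"ax":0,"ay":0.03,"az":0,"tx":0,"ty":0,"tz":0,"fingers":10},
  ],
)

```text
clock: 23.6
eef_pos: [0.5856, -0.2385, 0.1195]
orientation: [-0.574, -1.888, 1.888]
contact_force: [-0.7, -1.1, -2.6]
gripper_width: 0.0197
```

Run:
```python
from h import *
st()
```

```text
t 23.6 p [ 585.56 -238.46  119.54] jaw -123.7 y [ 2.3e-03 -6.0e-04 -1.0e+00] F [-0.68 -1.09 -2.59] M [-0.16   0.255  0.593] w 19.68 q [ 0.187  0.516  0.137  1.762 -0.089  0.866 -1.795]
```

Emit:
arm_command(
  increments=[
    {"ax":0,"ay":-0.05,"az":-0.002,"tx":0,"ty":-3,"tz":0,"fingers":10},
    {"ax":0,"ay":-0.05,"az":-0.002,"tx":0,"ty":-5.5,"tz":0,"fingers":10},
    {"ax":0,"ay":-0.12,"az":-0.002,"tx":0,"ty":-5.5,"tz":0,"fingers":10},
  ],
)

```text
clock: 23.98
eef_pos: [0.5854, -0.2383, 0.1251]
orientation: [-0.467, -1.962, 1.96]
contact_force: [0.1, -1.2, -2.9]
gripper_width: 0.0197
```

Run:
```python
from h import *
st()
```

```text
t 23.98 p [ 585.37 -238.31  125.1 ] jaw -116.8 y [ 1.e-04  1.e-03 -1.e+00] F [ 0.11 -1.16 -2.89] M [-0.021 -0.037  0.026] w 19.73 q [ 0.209  0.51   0.108  1.755 -0.07   0.881 -1.691]
```

Emit:
arm_command(
  increments=[
    {"ax":0,"ay":0.03,"az":0,"tx":0,"ty":0,"tz":0,"fingers":10},
  ],
)

```text
clock: 24.1
eef_pos: [0.5852, -0.2385, 0.1252]
orientation: [-0.496, -1.942, 1.94]
contact_force: [1.5, -1.5, -3.5]
gripper_width: 0.0194
```

Run:
```python
from h import *
st()
```

```text
t 24.1 p [ 585.24 -238.45  125.2 ] jaw -118.7 y [ 2.0e-04  1.1e-03 -1.0e+00] F [ 1.46 -1.5  -3.46] M [-0.236 -0.216 -0.015] w 19.38 q [ 0.203  0.51   0.116  1.756 -0.075  0.88  -1.72 ]
```

Emit:
arm_command(
  increments=[
    {"ax":0,"ay":0.03,"az":0,"tx":0,"ty":0,"tz":0,"fingers":10},
  ],
)

```text
clock: 24.22
eef_pos: [0.5853, -0.2384, 0.1251]
orientation: [-0.523, -1.923, 1.921]
contact_force: [1.9, -0.9, -2.5]
gripper_width: 0.0196
```

Run:
```python
from h import *
st()
```

```text
t 24.23 p [ 585.3  -238.43  125.15] jaw -120.45 y [ 3.e-04  9.e-04 -1.e+00] F [ 1.91 -0.91 -2.55] M [-0.309 -0.446  0.058] w 19.63 q [ 0.197  0.51   0.124  1.756 -0.079  0.88  -1.746]
```

The torque stays near zero back to −120°, which is where the stop was, so the plug is tight. Next I'll back off and draw the key out.

Emit:
arm_command(
  increments=[
    {"ax":0,"ay":-0.04,"az":0,"tx":-0.2,"ty":0,"tz":0,"fingers":10},
    {"ax":0,"ay":-0.09,"az":0,"tx":-0.2,"ty":-1,"tz":0,"fingers":10},
    {"ax":0,"ay":-0.09,"az":0,"tx":-0.2,"ty":-3,"tz":0,"fingers":10},
    {"ax":0,"ay":-0.09,"az":0,"tx":-0.2,"ty":-6,"tz":0,"fingers":10},
    {"ax":0,"ay":-0.09,"az":0,"tx":-0.2,"ty":-8,"tz":0,"fingers":10},
  ],
)

```text
clock: 24.85
eef_pos: [0.5845, -0.2379, 0.1325]
orientation: [-0.437, -1.98, 1.977]
contact_force: [2.2, 0.6, -6.1]
gripper_width: 0.0198
```

Run:
```python
from h import *
st()
```

```text
t 24.85 p [ 584.53 -237.93  132.54] jaw -115.06 y [-0.0021  0.0018 -1.    ] F [ 2.21  0.61 -6.09] M [ 0.048 -0.533  0.012] w 19.83 q [ 0.213  0.5    0.102  1.75  -0.064  0.897 -1.666]
```

Emit:
arm_command(
  increments=[
    {"ax":0,"ay":0,"az":0.001,"tx":-0.6,"ty":-3,"tz":0,"fingers":10},
    {"ax":0,"ay":0,"az":0.001,"tx":-0.6,"ty":-8,"tz":0,"fingers":10},
    {"ax":0,"ay":0,"az":0.001,"tx":-0.6,"ty":-15,"tz":0,"fingers":10},
    {"ax":0,"ay":0,"az":0.001,"tx":-0.6,"ty":-25,"tz":0,"fingers":10},
    {"ax":0,"ay":0,"az":0.001,"tx":-0.6,"ty":-38,"tz":0,"fingers":10},
    {"ax":0,"ay":0,"az":0.001,"tx":-0.6,"ty":-52,"tz":0,"fingers":10},
    {"ax":0,"ay":0,"az":0.001,"tx":-0.6,"ty":-52,"tz":0,"fingers":10},
  ],
)

```text
clock: 25.72
eef_pos: [0.5861, -0.239, 0.1862]
orientation: [-0.442, -1.98, 1.98]
contact_force: [0.1, 0.2, -3.4]
gripper_width: 0.02
```

Run:
```python
from h import *
st(); plan([.5437,-.4192,.18],66.4)
```

```text
t 25.73 p [ 586.06 -239.    186.16] jaw -115.06 y [ 1.7e-03  1.0e-04 -1.0e+00] F [ 0.14  0.24 -3.41] M [ 0.047 -0.004 -0.007] w 19.97 q [ 0.207  0.442  0.11   1.706 -0.057  0.995 -1.67 ]
jaw now -115.06 goal -113.6 t [-37.93   6.08 181.19] w [ 0.0008 -0.0254 -0.0015] tilt tool y [ 1.7e-03  1.0e-04 -1.0e+00]
```

Emit:
arm_command(
  increments=[
    {"ax":0,"ay":0,"az":0,"tx":-2,"ty":0,"tz":10,"fingers":10},
    {"ax":0,"ay":0,"az":0,"tx":-8,"ty":0,"tz":40,"fingers":10},
    {"ax":0,"ay":0,"az":0,"tx":-17,"ty":0,"tz":80,"fingers":10},
    {"ax":0,"ay":0,"az":0,"tx":-25,"ty":0,"tz":120,"fingers":10},
    {"ax":0.001,"ay":0,"az":-0.001,"tx":-33,"ty":0,"tz":155,"fingers":10},
    {"ax":0.001,"ay":0,"az":-0.001,"tx":-37,"ty":10,"tz":174,"fingers":10},
    {"ax":0.001,"ay":0,"az":-0.001,"tx":-37.9,"ty":25,"tz":180.4,"fingers":10},
    {"ax":0.001,"ay":0,"az":-0.001,"tx":-37.9,"ty":40,"tz":180.4,"fingers":10},
    {"ax":0.001,"ay":0,"az":-0.001,"tx":-37.9,"ty":55,"tz":180.4,"fingers":10},
    {"ax":0.001,"ay":0,"az":-0.001,"tx":-37.9,"ty":63,"tz":180.4,"fingers":10},
    {"ax":0.001,"ay":0,"az":-0.001,"tx":-37.9,"ty":63,"tz":180.4,"fingers":10},
    {"ax":0.001,"ay":0,"az":-0.001,"tx":-37.9,"ty":63,"tz":180.4,"fingers":10},
  ],
)

```text
clock: 27.22
eef_pos: [0.5435, -0.4181, 0.1218]
orientation: [-0.438, -1.979, 1.979]
contact_force: [-0.0, 1.0, -3.1]
gripper_width: 0.02
```

Run:
```python
from h import *
st(); plan([.544,-.4185,.11])
p,d=camera("scene"); x0,y0=250,130
cv2.imwrite("pics/scene7z.png",cv2.resize(p[y0:y0+100,x0:x0+100,::-1],(600,600),interpolation=cv2.INTER_CUBIC))
```

```text
t 27.23 p [ 543.48 -418.12  121.83] jaw -115.04 y [-1.6e-03 -1.0e-04 -1.0e+00] F [-0.02  0.95 -3.09] M [ 0.109 -0.005 -0.027] w 19.96 q [ 0.469  0.595  0.138  1.619 -0.095  0.936 -1.367]
jaw now -115.04 goal -115.04 t [-0.65 11.83  0.11] w [-0.0008 -0.      0.0014] tilt tool y [-1.6e-03 -1.0e-04 -1.0e+00]
```

View pics/scene7z.png

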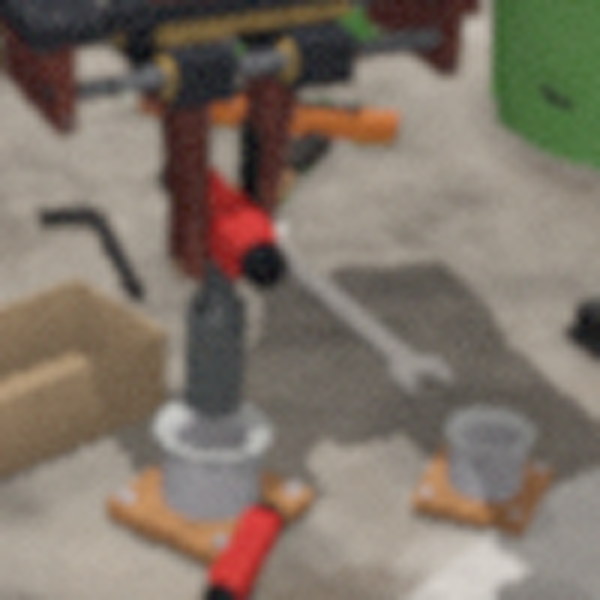

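The bit hangs centred over the larger tube (bit at zoom (214,400), rim centre at (213,430)). I'll lower it gently.

Emit:
arm_command(
  increments=[
    {"ax":0,"ay":0,"az":0.001,"tx":-0.4,"ty":5,"tz":0,"fingers":10},
    {"ax":0,"ay":0,"az":0.001,"tx":-0.4,"ty":10,"tz":0,"fingers":10},
    {"ax":0,"ay":0,"az":0.001,"tx":-0.4,"ty":15,"tz":0,"fingers":10},
    {"ax":0,"ay":0,"az":0.001,"tx":-0.4,"ty":19,"tz":0,"fingers":10},
    {"ax":0,"ay":0,"az":0.001,"tx":-0.4,"ty":19,"tz":0,"fingers":10},
  ],
)

```text
clock: 27.9
eef_pos: [0.543, -0.418, 0.1017]
orientation: [-0.437, -1.978, 1.978]
contact_force: [0.8, 0.3, -3.5]
gripper_width: 0.0195
```

Run:
```python
from h import *
st()
```

```text
t 27.9 p [ 543.01 -418.02  101.65] jaw -115.05 y [-2.4e-03  6.0e-04 -1.0e+00] F [ 0.75  0.3  -3.52] M [ 0.053  0.007 -0.004] w 19.47 q [ 0.472  0.617  0.135  1.632 -0.098  0.901 -1.365]
```

Emit:
arm_command(
  increments=[
    {"ax":0,"ay":0,"az":0.001,"tx":-0.8,"ty":4,"tz":0,"fingers":10},
    {"ax":0,"ay":0,"az":0.001,"tx":-0.8,"ty":8,"tz":0,"fingers":10},
    {"ax":0,"ay":0,"az":0.001,"tx":-0.8,"ty":13,"tz":0,"fingers":10},
    {"ax":0,"ay":0,"az":0.001,"tx":-0.8,"ty":18,"tz":0,"fingers":10},
    {"ax":0,"ay":0,"az":0.001,"tx":-0.8,"ty":22,"tz":0,"fingers":10},
    {"ax":0,"ay":0,"az":0.001,"tx":-0.8,"ty":23.5,"tz":0,"fingers":10},
    {"ax":0,"ay":0,"az":0.001,"tx":-0.8,"ty":23.5,"tz":0,"fingers":10},
  ],
)

```text
clock: 28.78
eef_pos: [0.544, -0.4185, 0.0786]
orientation: [-0.439, -1.979, 1.98]
contact_force: [0.9, 0.6, -3.2]
gripper_width: 0.0198
```

Run:
```python
from h import *
st()
```

```text
t 28.77 p [ 543.96 -418.52   78.62] jaw -115.05 y [-8.e-04 -3.e-04 -1.e+00] F [ 0.86  0.58 -3.22] M [ 0.081  0.071 -0.009] w 19.85 q [ 0.475  0.645  0.13   1.643 -0.102  0.861 -1.362]
```

Emit:
arm_command(
  increments=[
    {"ax":0,"ay":0,"az":0,"tx":0,"ty":1,"tz":0,"fingers":10},
    {"ax":0,"ay":0,"az":0,"tx":0,"ty":2,"tz":0,"fingers":10},
    {"ax":0,"ay":0,"az":0,"tx":0,"ty":2.8,"tz":0,"fingers":10},
    {"ax":0,"ay":0,"az":0,"tx":0,"ty":2.8,"tz":0,"fingers":10},
  ],
)

```text
clock: 29.28
eef_pos: [0.5441, -0.4186, 0.0762]
orientation: [-0.439, -1.979, 1.98]
contact_force: [-1.0, 0.1, -1.3]
gripper_width: 0.0198
```

Run:
```python
from h import *
st()
```

```text
t 29.27 p [ 544.11 -418.6    76.25] jaw -115.05 y [-4.e-04 -5.e-04 -1.e+00] F [-1.02  0.07 -1.3 ] M [0.171 0.213 0.008] w 19.81 q [ 0.476  0.648  0.129  1.644 -0.102  0.856 -1.362]
```

Emit:
arm_command(
  increments=[
    {"ax":0,"ay":0,"az":0,"tx":0,"ty":0.3,"tz":0,"fingers":10},
    {"ax":0,"ay":0,"az":0,"tx":0,"ty":0.3,"tz":0,"fingers":22},
    {"ax":0,"ay":0,"az":0,"tx":0,"ty":0.3,"tz":0,"fingers":30},
    {"ax":0,"ay":0,"az":0,"tx":0,"ty":0.3,"tz":0,"fingers":50},
    {"ax":0,"ay":0,"az":0,"tx":0,"ty":0.3,"tz":0,"fingers":60},
    {"ax":0,"ay":0,"az":0,"tx":0,"ty":0.3,"tz":0,"fingers":60},
    {"ax":0,"ay":0,"az":0,"tx":0,"ty":0.3,"tz":0,"fingers":60},
  ],
)

```text
clock: 30.15
eef_pos: [0.544, -0.4185, 0.0756]
orientation: [-0.439, -1.979, 1.98]
contact_force: [0.3, 0.2, 0.1]
gripper_width: 0.0595
```

Run:
```python
from h import *
st()
```

```text
t 30.15 p [ 543.97 -418.51   75.59] jaw -115.05 y [-8.e-04 -4.e-04 -1.e+00] F [0.29 0.24 0.05] M [ 0.101 -0.008  0.007] w 59.5 q [ 0.476  0.649  0.129  1.644 -0.103  0.856 -1.362]
```

Emit:
arm_command(
  increments=[
    {"ax":0,"ay":0,"az":0,"tx":0,"ty":-10,"tz":0,"fingers":60},
    {"ax":0,"ay":0,"az":0,"tx":0,"ty":-30,"tz":0,"fingers":60},
    {"ax":0,"ay":0,"az":0,"tx":0,"ty":-60,"tz":0,"fingers":60},
    {"ax":0,"ay":0,"az":0,"tx":0,"ty":-90,"tz":0,"fingers":60},
    {"ax":0,"ay":0,"az":0,"tx":30,"ty":-115,"tz":10,"fingers":60},
    {"ax":0,"ay":0,"az":0,"tx":60,"ty":-120,"tz":50,"fingers":60},
    {"ax":0,"ay":0,"az":0,"tx":90,"ty":-120,"tz":100,"fingers":60},
    {"ax":0,"ay":0,"az":0,"tx":120,"ty":-120,"tz":150,"fingers":60},
    {"ax":0,"ay":0,"az":0,"tx":150,"ty":-120,"tz":180,"fingers":60},
    {"ax":0,"ay":0,"az":0,"tx":150,"ty":-120,"tz":180,"fingers":60},
    {"ax":0,"ay":0,"az":0,"tx":150,"ty":-120,"tz":180,"fingers":60},
  ],
)

```text
clock: 31.52
eef_pos: [0.3331, -0.5179, 0.197]
orientation: [-0.441, -1.979, 1.981]
contact_force: [0.6, 0.8, -0.5]
gripper_width: 0.0601
```

Run:
```python
from h import *
st()
for n in("top","scene"):
    p,d=camera(n); np.savez(f"pics/{n}8.npz",p=p,d=d); c=calibration(n);W=pts(d,c)
    x0,y0=(150,95) if n=="top" else (190,120)
    cv2.imwrite(f"pics/{n}8z.png",cv2.resize(p[y0:y0+150,x0:x0+200,::-1],None,fx=4,fy=4,interpolation=cv2.INTER_CUBIC))
    b=(d>0)&(np.hypot(W[...,0]-.54,W[...,1]+.417)<.08)&(W[...,2]>.088)&(W[...,2]<.12)
    if b.sum()>20: print(n,cv2.minAreaRect(np.array(W[b][:,:2]*1000,np.float32)),np.percentile(W[b][:,2],[50,95]).round(4))
```

```text
t 31.52 p [ 333.09 -517.93  197.03] jaw -115.02 y [ 0.0011 -0.0012 -1.    ] F [ 0.57  0.79 -0.5 ] M [ 0.018 -0.007  0.039] w 60.08 q [ 0.748  0.406  0.198  1.742 -0.093  1.    -1.028]
top ((546.7897338867188, -418.4206237792969), (20.21075439453125, 87.3936538696289), 65.32957458496094) [0.104  0.1066]
scene ((542.3480224609375, -419.24066162109375), (19.4051513671875, 87.97215270996094), 65.76052856445312) [0.1044 0.1073]
```

View pics/scene8z.png

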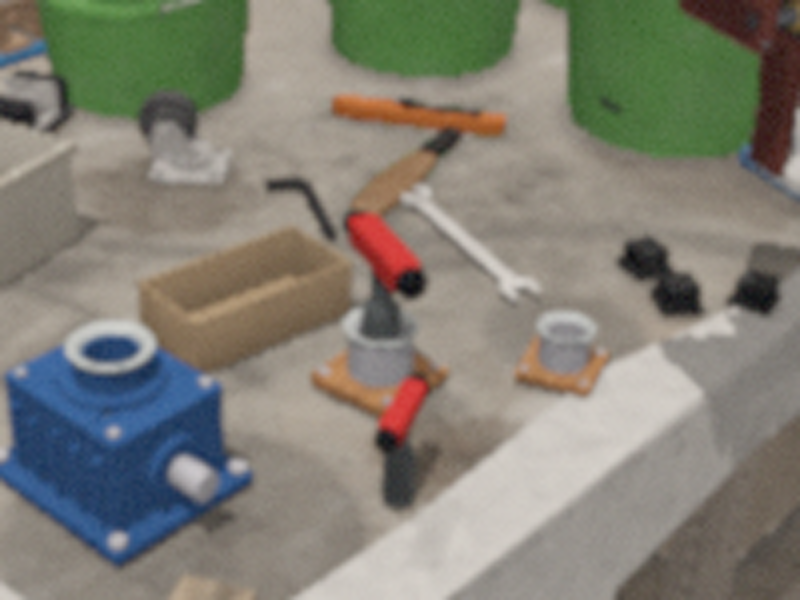

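View pics/top8z.png

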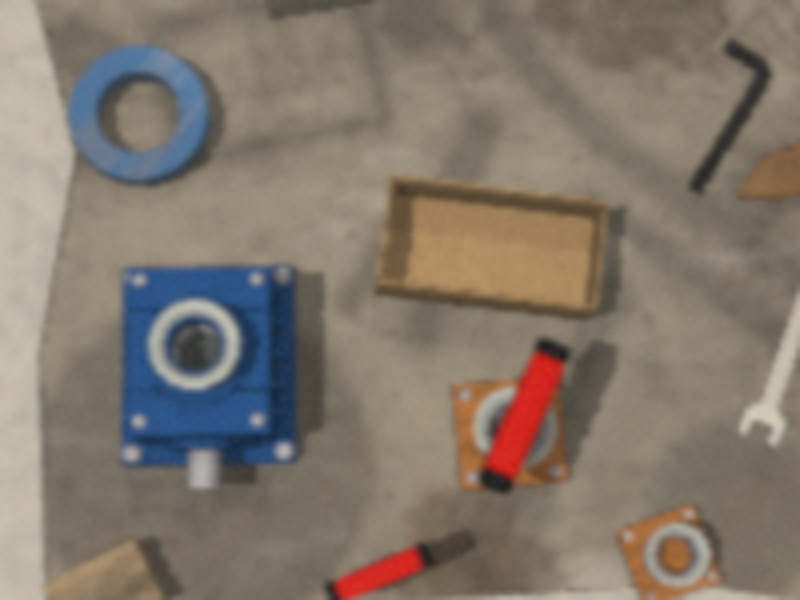

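The key stands upright in the larger stand with its top at 0.104–0.107 m, the same as at the start. The tray, tape and block haven't moved, and the arm is clear of everything.

```bash
python3 -c "
from cell import r
print(r.hand_in())"
```

```text
the job is handed in; nothing more can be done
None
```

I tightened the plug to its stop, put the key back in its stand and handed the job in at about 31.6 s of the 72 s. No verdict was reported.

- **Finding the socket:** I lowered the key into the hole and turned it anticlockwise, pressing with about 10 N at most. It dropped in after about 25–30° of turning and went fully home, 13.7 mm below the plug's face (14 mm nominal).
- **Tightening:** I turned it clockwise until the torque rose well above the plug's own friction. On that first pass I overdid the torque (about 1.2 N m).
- **A fault on the way out:** The key was bound in the socket and would not lift, and turning it back dragged the plug with it. I freed it with an upward pull and a quick turn back. I then tightened the plug again, gently (about 0.6 N m), and the key came out cleanly.
- **Plug check:** After that, with the key still partly in the socket, I turned it back towards the stop. It met almost no torque until about where the stop had been, so the plug should be at or very near its stop. I had no direct reading of its angle.
- **Final check:** Both cameras show the key upright in the larger stand, with its top at 0.104–0.107 m as at the start. The tray, tape and block look unmoved (I compared the pictures and did not measure them), and the gripper is clear of everything.
- **Measurements that disagreed:** The two cameras differ by about 4 mm in absolute position. For the moves I relied on the offsets between things within each view, which agreed to about 0.5 mm, and on contact forces.

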